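# Lock out the steriliser supply and refit its relays

## Task

Make the steriliser's supply safe before working on it: turn the red isolator handle all the way to OFF (a quarter turn anticlockwise), and then swing its yellow lockout hasp fully out. Only after that, plug every relay waiting on the mat fully home into the socket edged in its own colour and swing that socket's locking lever fully shut over it. Leave the isolator off with the hasp out, and do not disturb the bottle, the steel tray or the screwdriver.

Things in the scene. Friction and masses are not known exactly. Their poses are not given: they have to be found in the camera images.
- isolator_grip (a point): centre of the red isolator handle: an upright bar 76 mm long, 16 mm wide and 30 mm high (this point is 15 mm above its foot and 15 mm below its top), on a yellow disc on the flat top of a grey box (130 x 180 mm, 60 mm high, fixed to the counter; box top is 24 mm below this point). The point lies on the handle's vertical turning axis; its x axis runs along the bar, towards the end with a white mark. Nothing else stands on the box within 60 mm of the axis
- isolator (a joint): turn of the isolator handle: 0 = ON stop, grows anticlockwise seen from above to 1.571 rad = OFF stop (a quarter turn). Stiff, about 0.15 N m of friction; stays where it is left
- hasp_knob (a point): middle (half height) of the black upright knob, 12 mm in diameter and 24 mm high, standing on the yellow lockout hasp, a flat strip 16 mm wide and 4 mm thick lying on the same grey box, 90 mm long with a padlock eye at its free end. The knob is the place to push or pinch; its foot is 12 mm below this point and 7 mm above the box top
- hasp_hinge (a point): hinge of the hasp, a vertical axis, 50 mm from the knob's axis
- hasp (a joint): swing of the hasp: 0 = folded in on the box; grows clockwise seen from above, the free end swinging out over the edge of the box, to the stop at 1.6 rad = fully out. Light friction (0.03 N m), stays where it is left
- relay_blue: relay with blue top and blue band: a square block 42 x 42 mm, 44 mm high, about 120 g, black and heaviest below; standing on the grey mat in front of the sockets. Origin at the centre of its underside, z up through the blue top; any of its four sides may face any way. It may be absent
- socket_blue_seat (a point): centre of the pocket floor of the white relay socket with blue edges. Pocket 45 x 45 mm, 14 mm deep with a small chamfer; the socket is 76 x 76 mm and its rim is 14 mm above this point; the sockets stand on an aluminium plate whose top is 10 mm below this point. x and y axes are along the pocket's sides; the lever's hinge post stands on its +y side. A seated relay stands 30 mm out of the socket
- lever_blue_knob (a point): middle (half height) of the black upright knob, 12 mm in diameter and 22 mm high, at the end of the steel locking lever of the blue socket. The lever is a level arm 12 mm wide and 6 mm thick; the knob's foot is its upper face, 11 mm below this point. The arm passes 3 mm over the top of a fully seated relay and jams against one that is not; shut, the knob stands over the middle of the pocket
- lever_blue_hinge (a point): hinge of the blue socket's lever: vertical axis of a 10 mm post, 48 mm from the pocket's centre and 48 mm from the knob's axis; this point is at the underside of the arm
- lever_blue (a joint): swing of the blue socket's lever: 0 = shut, over the pocket, against its stop; grows anticlockwise seen from above as it opens, to 2.2 rad. Light friction (0.03 N m), stays where it is left
- relay_green: relay with green top and green band: a square block 42 x 42 mm, 44 mm high, about 120 g, black and heaviest below; standing on the grey mat in front of the sockets. Origin at the centre of its underside, z up through the green top; any of its four sides may face any way. It may be absent
- socket_green_seat (a point): centre of the pocket floor of the white relay socket with green edges. Pocket 45 x 45 mm, 14 mm deep with a small chamfer; the socket is 76 x 76 mm and its rim is 14 mm above this point; the sockets stand on an aluminium plate whose top is 10 mm below this point. x and y axes are along the pocket's sides; the lever's hinge post stands on its +y side. A seated relay stands 30 mm out of the socket
- lever_green_knob (a point): middle (half height) of the black upright knob, 12 mm in diameter and 22 mm high, at the end of the steel locking lever of the green socket. The lever is a level arm 12 mm wide and 6 mm thick; the knob's foot is its upper face, 11 mm below this point. The arm passes 3 mm over the top of a fully seated relay and jams against one that is not; shut, the knob stands over the middle of the pocket
- lever_green_hinge (a point): hinge of the green socket's lever: vertical axis of a 10 mm post, 48 mm from the pocket's centre and 48 mm from the knob's axis; this point is at the underside of the arm
- lever_green (a joint): swing of the green socket's lever: 0 = shut, over the pocket, against its stop; grows anticlockwise seen from above as it opens, to 2.2 rad. Light friction (0.03 N m), stays where it is left
- relay_orange: relay with orange top and orange band: a square block 42 x 42 mm, 44 mm high, about 120 g, black and heaviest below; standing on the grey mat in front of the sockets. Origin at the centre of its underside, z up through the orange top; any of its four sides may face any way. It may be absent
- socket_orange_seat (a point): centre of the pocket floor of the white relay socket with orange edges. Pocket 45 x 45 mm, 14 mm deep with a small chamfer; the socket is 76 x 76 mm and its rim is 14 mm above this point; the sockets stand on an aluminium plate whose top is 10 mm below this point. x and y axes are along the pocket's sides; the lever's hinge post stands on its +y side. A seated relay stands 30 mm out of the socket
- lever_orange_knob (a point): middle (half height) of the black upright knob, 12 mm in diameter and 22 mm high, at the end of the steel locking lever of the orange socket. The lever is a level arm 12 mm wide and 6 mm thick; the knob's foot is its upper face, 11 mm below this point. The arm passes 3 mm over the top of a fully seated relay and jams against one that is not; shut, the knob stands over the middle of the pocket
- lever_orange_hinge (a point): hinge of the orange socket's lever: vertical axis of a 10 mm post, 48 mm from the pocket's centre and 48 mm from the knob's axis; this point is at the underside of the arm
- lever_orange (a joint): swing of the orange socket's lever: 0 = shut, over the pocket, against its stop; grows anticlockwise seen from above as it opens, to 2.2 rad. Light friction (0.03 N m), stays where it is left
- water_bottle: bystander: white bottle with a blue cap, 72 mm in diameter, 170 mm high, origin under its centre; leave it alone
- cassette: bystander: open steel instrument tray 90 x 170 x 30 mm, origin under its centre; leave it alone
- screwdriver: bystander: screwdriver 190 mm long with a red handle, lying on the counter to the side of the sockets; leave it alone
There are look-alikes about, which are no part of the job. Leave any white look-alike of the relay_orange alone. Leave any pink look-alike of the relay_blue alone.

How it is judged:
By the outcome, as a careful person would: the job done as asked, in the order asked, and still so for the second after the job is handed in, with the robot touching nothing.
Of relay_blue, relay_green, relay_orange only 2 to 3 are there at a start; the rules pass over those that are not, and their reading is None.
At some moment in a run one of relay_blue, relay_green, relay_orange may be knocked a few centimetres aside while the robot is not near it.
Once in a run the grip may slacken for a moment while it holds something.
It also fails if it takes over 210 s, if anything falls off the work surface, if the arm or the gripper's body presses on something with over 40 N, if the wrist force passes 120 N, or if a joint passes its speed limit or range.

## Robot

A 6-joint arm with a two-finger parallel gripper is mounted at the origin on the work surface. World frame = base frame: x ahead of the robot, y to its left, z up, the work surface at z = 0. Lengths are in m, angles in rad, forces in N, time in s.
With the tool pointing down it reaches from about 0.25 to 0.775 m from the base axis. Payload 4 kg.
Tool frame: the origin (TCP) lies at the very end of the fingers, on their centre line; the grasp point (between the pads) lies 19 mm behind it (robot.grip_point_offset is the distance from the TCP to the grasp point, in m); z points along the fingers, x is the direction in which the jaws open and shut, and the axes are right-handed (so a half turn about z gives the same grasp; the last joint's range is limited). The gripper opens to 94 mm and grips with 3 to 60 N. Pads are 16 mm wide; open, the fingers measure 119 mm over their backs; the gripper's body (75 mm by 177 mm) begins 78 mm behind the grasp point.
Start: joints at [-1.312, 0.087, 1.371, -0, 1.684, -0.103], TCP at [0.195, -0.514, 0.206] pointing down, gripper open.
Joint ranges: [-3.1, 3.1], [-0.76, 2.03], [0.27, 2.55], [-1.08, 4.22], [0.17, 2.65], [-2.57, 2.57]. Speed limits (rad/s): [2.79, 2.79, 3.14, 3.14, 3.14, 3.14].

## Interface

Orientations are given as [roll, pitch, yaw] about the fixed x, y, z axes, in that order (R = Rz(yaw) Ry(pitch) Rx(roll)).
In Python, from bench import robot gives the robot as it stands.
- The arm moves only by the shell command python3 -m inch 'ROWS'. ROWS is text: rows parted by semicolons, each of 5 numbers parted by spaces: the shift along the tool's x, y, z in cm, then the turn about the tool's z in rad, then the closure, from 0 (fully open) to 1 (shut). In form: tx ty tz spin claw; .... A call has 1 to 20 rows; each row is the pose to reach, as a shift and turn from the pose measured when the call began, along the tool's axes at that moment; what a row does not reach only later rows make up. A row lasts 1/12 s, in which the tool goes at most 41.7 mm and 7.16 degrees, less where a joint would pass 70% of its speed; a pose out of reach is approached as far as the arm can. A call with a gripper value outside its range is refused whole. The fingers move at their own pace and stop on an object; the grip force is fixed at half the most. Time passes only in rows, so rows that repeat a pose let the fingers close. It gives the time, the measured TCP pose, the force and the opening at its end, in the units of the state.
- robot.get_obs(): the state, without advancing time (a new reading comes with each control period).
- robot.snapshot(name): name is "side" or "top" or "wrist"; returns (picture, depth): 384x512x3 uint8, blue, green, red; 384x512 float32, m along the optical axis (not along the pixel's ray), 0 where there is no reading.
- robot.camera_info(name): a dict with "K" (3x3 intrinsics, pixels), "extrinsics" (4x4, takes a point from world to camera coordinates); the wrist camera has in their place "mount" (4x4, takes a point from camera to tool coordinates, whose origin is the TCP and whose axes are the tool frame's). Camera axes: x right, y down, z forward; pixel columns grow to the right and rows downward; lengths in m; the calibration is good to about 2 mm. A picture is of the moment at which its call begins: read the wrist's pose just before it. camera_info takes no time and is no camera call.
- robot.close_job(): hands the job in, once; it reports no verdict.
The state is a dict: "time": time; "joint_positions": joint angles; "qvel": joint speeds; "joint_torque": joint torques, N m; "tool_pos": TCP position; "ee_rot": TCP orientation; "wrist_force": force on the tool from outside, world axes, zero at the start; "wrist_torque": the same for the moment, N m; "width": finger opening in m.
Only numpy, scipy, OpenCV 4.12 (cv2) and the standard library are available. Lean on these libraries where they do the work, as an engineer would, in place of code of your own. Each camera call takes 0.05 s, during which the arm holds its last target.

## Working session

There is one attempt and no reset: what is moved stays moved. The work goes in short steps, Python scripts to look and compute and a shell command to move; the robot and the scene stay as the last step left them, time stands still between calls to the robot, and variables do not carry over. Pictures are saved under pics/ and viewed, and the job is handed in when it is done.

```bash
ls -la; mkdir -p pics; cat > h.py <<'E'
import numpy as np, cv2
from bench import robot
def snap(cam,name):
    o=robot.get_obs(); im,d=robot.snapshot(cam); cv2.imwrite(f'pics/{name}.png',im); np.savez(f'pics/{name}.npz',im=im,d=d,p=o['tool_pos'],r=o['ee_rot'])
    return im,d,o
E
python3 - <<'E'
from h import *
for c in ['side','top','wrist']:
    snap(c,c+'0'); print(c,robot.camera_info(c))
print(robot.get_obs(), robot.grip_point_offset)
E
```

```text
total 12
drwxr-xr-x  3 agent agent 4096 Dec  7 04:20 .
drwxr-xr-x 23 root  root  4096 Dec  7 04:20 ..
drwxr-xr-x  2 agent agent 4096 Dec  7 04:20 pics
side {'K': array([[487.02462914,   0.        , 256.66398963],
       [  0.        , 487.02462914, 188.55177623],
       [  0.        ,   0.        ,   1.        ]]), 'extrinsics': array([[-0.9176948 , -0.3972187 ,  0.00731871,  0.42841593],
       [-0.26339488,  0.59452384, -0.75971346,  0.21481232],
       [ 0.29742124, -0.6991128 , -0.65021681,  1.32459979],
       [ 0.        ,  0.        ,  0.        ,  1.        ]])}
top {'K': array([[466.76036369,   0.        , 261.00542809],
       [  0.        , 466.76036369, 194.28589262],
       [  0.        ,   0.        ,   1.        ]]), 'extrinsics': array([[-0.01754515, -0.99983806,  0.00400385, -0.04714319],
       [-0.9830095 ,  0.01651778, -0.18280995,  0.50660504],
       [ 0.18271421, -0.00714325, -0.98314012,  1.37515009],
       [ 0.        ,  0.        ,  0.        ,  1.        ]])}
wrist {'K': array([[276.1617451 ,   0.        , 255.49863132],
       [  0.        , 276.1617451 ,
[... 398 characters left out ...]
   1.00000000e+00]])}
{'time': 0.15, 'joint_positions': array([-1.31207744e+00,  8.77677791e-02,  1.37185846e+00, -1.09615765e-05,
        1.68359018e+00, -1.03061489e-01]), 'qvel': array([-0.00086916, -0.00130762, -0.00483036, -0.00023345, -0.00276927,
        0.00090745]), 'joint_torque': array([ 4.43806930e-04, -3.40642691e+01, -3.02794147e+01,  7.18071498e-02,
        3.04973416e-02, -1.18512935e-04]), 'tool_pos': array([ 0.19457498, -0.51400049,  0.20460726]), 'ee_rot': array([-3.14143644e+00,  1.61627164e-03, -1.20901705e+00]), 'wrist_force': array([0.09533738, 0.37578237, 0.59989826]), 'wrist_torque': array([-0.03953572,  0.03945071,  0.04354919]), 'width': 0.09421500461100239} 0.0188
```

View pics/top0.png

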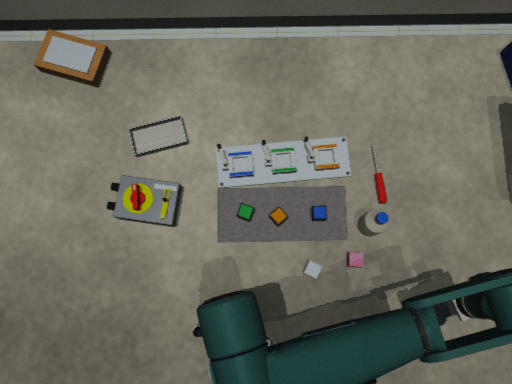

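View pics/side0.png

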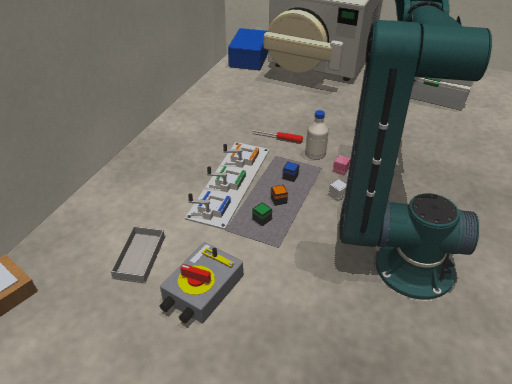

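View pics/wrist0.png

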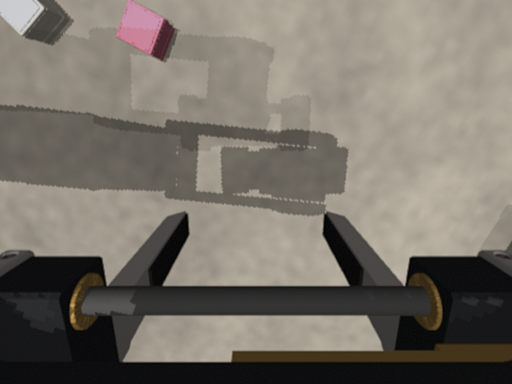

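The top view shows three relays on the mat: green (246,212), orange (278,216) and blue (319,213). The sockets run blue, green, orange along the plate, the isolator box is at (148,200), and the pink and white look-alikes sit off the mat. Next I'll zoom in.

```bash
python3 - <<'E'
from h import *
im=np.load('pics/top0.npz')['im']
a=im[130:190,210:355]; cv2.imwrite('pics/z1.png',cv2.resize(a,None,fx=5.5,fy=5.5,interpolation=cv2.INTER_CUBIC))
a=im[165:240,100:190]; cv2.imwrite('pics/z2.png',cv2.resize(a,None,fx=7,fy=7,interpolation=cv2.INTER_CUBIC))
E
```

```text
(no output)
```

View pics/z1.png

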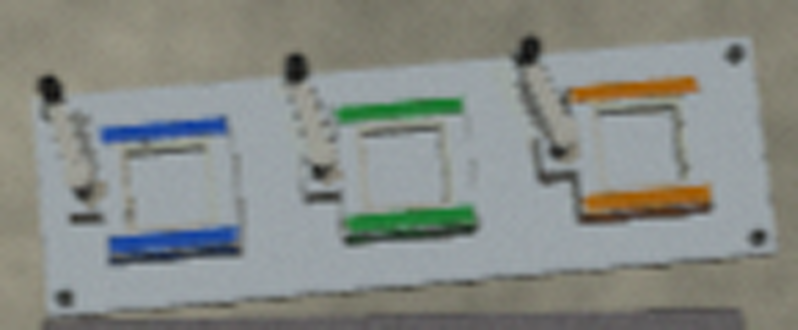

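View pics/z2.png

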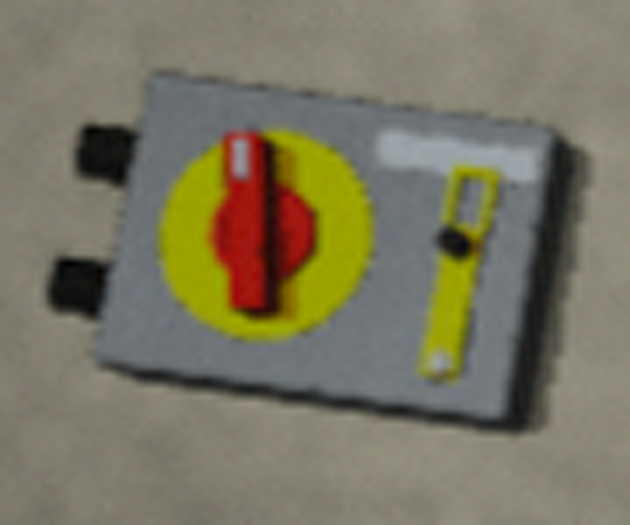

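```bash
cat >> h.py <<'E'
from scipy.spatial.transform import Rotation as Ro
def cam(c,p=None,r=None):
    i=robot.camera_info(c); K=i['K']
    if c=='wrist':
        M=i['mount']; R=Ro.from_euler('xyz',r).as_matrix()
        Rc=R@M[:3,:3]; C=R@M[:3,3]+p
    else:
        E=i['extrinsics']; Rc=E[:3,:3].T; C=-Rc@E[:3,3]
    return K,Rc,C
def ray(c,uv,z,p=None,r=None):
    "pixels (n,2) -> world points at height z"
    K,Rc,C=cam(c,p,r); uv=np.atleast_2d(uv).astype(float)
    d=(Rc@np.linalg.inv(K)@np.c_[uv,np.ones(len(uv))].T).T
    return C+d*((z-C[2])/d[:,2])[:,None]
def proj(c,X,p=None,r=None):
    K,Rc,C=cam(c,p,r); q=(K@Rc.T@(np.atleast_2d(X)-C).T).T
    return q[:,:2]/q[:,2:]
def go(x,y,z,yaw):
    "shift in tool axes to reach the tcp pose"
    o=robot.get_obs(); R=Ro.from_euler('xyz',o['ee_rot']).as_matrix()
    d=R.T@(np.array([x,y,z])-o['tool_pos'])*100
    s=-(yaw-o['ee_rot'][2]); s=(s+np.pi)%(2*np.pi)-np.pi
    alt=s-np.sign(s)*np.pi
    print('row:',d.round(2),'spin',round(s,3),'alt',round(alt,3),'j6',o['joint_positions'][5].round(2),'w',o['width'].round(4))
def blobs(im,lo,hi,amin=20):
    hsv=cv2.cvtColor(im,cv2.COLOR_BGR2HSV); m=cv2.inRange(hsv,np.array(lo),np.array(hi))
    cs,_=cv2.findContours(m,cv2.RETR_EXTERNAL,cv2.CHAIN_APPROX_NONE)
    out=[]
    for c in cs:
        if cv2.contourArea(c)>=amin:
            out.append((cv2.minAreaRect(c),cv2.contourArea(c),c))
    return m,out
E
python3 - <<'E'
from h import *
im=np.load('pics/top0.npz')['im']
for n,lo,hi in [('blue',(105,120,60),(125,255,255)),('green',(50,100,50),(80,255,255)),('orange',(8,150,90),(20,255,255)),('red',(0,180,80),(5,255,255)),('yellow',(25,150,80),(35,255,255))]:
    for r,a,c in blobs(im,lo,hi,12)[1]:
        z={'red':.099,'yellow':.065}.get(n,.044)
        w=ray('top',cv2.boxPoints(r),z)
        print(n,np.round(r[0],1),np.round(r[1],1),round(a),'world',w.mean(0)[:2].round(4), 'edge dirs deg',np.degrees(np.arctan2(*(w[1]-w[0])[[1,0]])).round(1), 'len',np.linalg.norm(w[1]-w[0]).round(4),np.linalg.norm(w[2]-w[1]).round(4))
E
```

```text
blue [382.  217.5] [10.6 10.6] 89 world [ 0.4286 -0.4209] edge dirs deg -47.0 len 0.0331 0.0315
blue [319. 212.] [12. 12.] 138 world [ 0.4487 -0.2308] edge dirs deg -91.0 len 0.0365 0.0368
blue [241.1 173.9] [ 4.2 22.3] 49 world [0.5712 0.0043] edge dirs deg -86.1 len 0.0685 0.0134
blue [239.5 153.1] [ 2.5 21.2] 32 world [0.6372 0.0087] edge dirs deg -86.0 len 0.0657 0.008
green [244.8 211.5] [12.6 13.7] 137 world [ 0.454  -0.0058] edge dirs deg -22.2 len 0.042 0.0385
green [284. 170.] [ 4. 22.] 40 world [ 0.5812 -0.1281] edge dirs deg -90.9 len 0.0679 0.0127
green [282.  149.5] [ 2.5 22.1] 36 world [ 0.6469 -0.1237] edge dirs deg -85.6 len 0.0688 0.0082
orange [278.2 215.3] [12.  11.3] 126 world [ 0.4409 -0.1069] edge dirs deg -45.8 len 0.0346 0.0365
orange [327.5 165.7] [ 2.9 21.2] 40 world [ 0.5925 -0.2629] edge dirs deg -86.1 len 0.0657 0.0092
orange [324.5 145.7] [ 2.1 21.2] 26 world [ 0.6567 -0.2564] edge dirs deg -86.4 len 0.0661 0.0069
orange [69.7 54.9] [63.2 38. ] 2190 world [0.9745 0.5533] edge dirs deg -10.6 len 0.1298 0.2104
red [141.7 196.9] [12.1  4.5] 31 world [0.4943 0.2937] edge dirs deg -86.1 len 0.0131 0.0362
red [134. 196.] [24.  6.] 91 world [0.4973 0.3164] edge dirs deg -91.0 len 0.0176 0.0715
red [380.3 187.5] [29.7  7.5] 180 world [ 0.5106 -0.4069] edge dirs deg -82.1 len 0.0223 0.0887
yellow [163.9 209.1] [ 5.1 17.4] 54 world [0.4622 0.2349] edge dirs deg -9.0 len 0.0524 0.0154
yellow [167. 194.] [10.  6.] 46 world [0.508  0.2267] edge dirs deg -91.0 len 0.018 0.0306
yellow [137.5 198.5] [29. 29.] 348 world [0.496  0.3148] edge dirs deg -91.0 len 0.0874 0.0884
```

```bash
python3 - <<'E'
from h import *
go(0.48,0.285,0.28,-np.pi/2)
E
```

```text
Traceback (most recent call last):
  File "h.py", line 29, in go
    print('row:',d.round(2),'spin',round(s,3),'alt',round(alt,3),'j6',o['joint_positions'][5].round(2),'w',o['width'].round(4))
                                                                                                           ^^^^^^^^^^^^^^^^
AttributeError: 'float' object has no attribute 'round'
```

```bash
sed -i "s/o\['width'\].round(4)/round(o['width'],4)/" h.py; python3 - <<'E'
from h import *
go(0.48,0.285,0.28,-np.pi/2)
E
```

```text
row: [-64.64 -54.98  -7.43] spin 0.362 alt -2.78 j6 -0.1 w 0.0942
```

```bash
python3 -m inch '0 0 -7.4 0 0; 0 0 -7.4 0 0; -64.6 -55 -7.4 0.36 0; -64.6 -55 -7.4 0.36 0; -64.6 -55 -7.4 0.36 0; -64.6 -55 -7.4 0.36 0; -64.6 -55 -7.4 0.36 0; -64.6 -55 -7.4 0.36 0; -64.6 -55 -7.4 0.36 0; -64.6 -55 -7.4 0.36 0; -64.6 -55 -7.4 0.36 0; -64.6 -55 -7.4 0.36 0; -64.6 -55 -7.4 0.36 0; -64.6 -55 -7.4 0.36 0; -64.6 -55 -7.4 0.36 0; -64.6 -55 -7.4 0.36 0; -64.6 -55 -7.4 0.36 0; -64.6 -55 -7.4 0.36 0; -64.6 -55 -7.4 0.36 0; -64.6 -55 -7.4 0.36 0'; python3 - <<'E'
from h import *
go(0.48,0.285,0.28,-np.pi/2)
E
```

```text
time: 1.82
tool_pos: [0.4471, 0.1944, 0.2794]
ee_rot: [3.141, 0.001, -1.568]
wrist_force: [2.2, -0.6, 1.0]
width: 0.0941
row: [-9.05 -3.31 -0.05] spin 0.003 alt -3.139 j6 1.86 w 0.0941
```

```bash
python3 -m inch '-9 -3.3 0 0 0; -9 -3.3 0 0 0; -9 -3.3 0 0 0;-9 -3.3 0 0 0;-9 -3.3 0 0 0;-9 -3.3 0 0 0'; python3 - <<'E'
from h import *
im,d,o=snap('wrist','w1'); print(o['tool_pos'],o['ee_rot'])
snap('top','t1')
E
```

```text
time: 2.32
tool_pos: [0.4797, 0.2835, 0.2794]
ee_rot: [3.141, 0.001, -1.569]
wrist_force: [-0.4, -0.4, -0.9]
width: 0.0938
[0.47966611 0.28350281 0.27940486] [ 3.14069136e+00  5.52057499e-04 -1.56895177e+00]
```

View pics/w1.png

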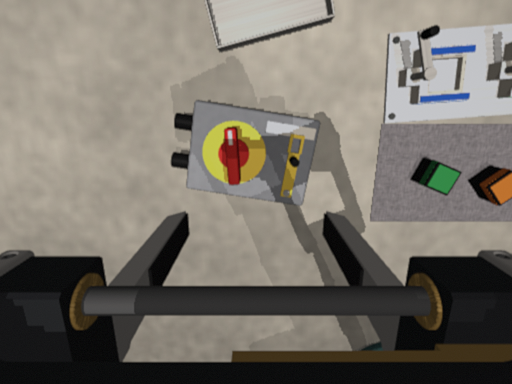

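View pics/t1.png

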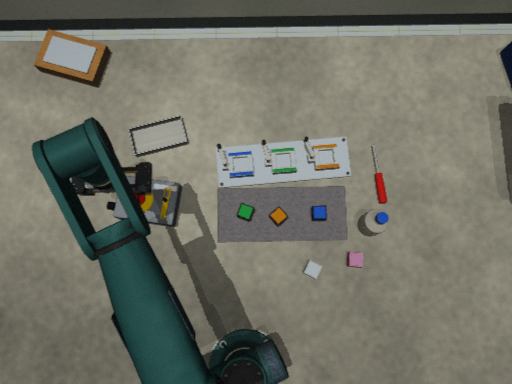

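The wrist view shows the isolator disc at (234,152), with the bar nearly upright and its white mark at (231,133). The hasp knob is at (294,161).

```bash
python3 - <<'E'
from h import *
D=np.load('pics/w1.npz'); im,p,r,dep=D['im'],D['p'],D['r'],D['d']
cv2.imwrite('pics/w1z.png',cv2.resize(im[90:215,165:335],None,fx=4.5,fy=4.5,interpolation=cv2.INTER_CUBIC))
m,b=blobs(im,(0,150,60),(8,255,255),60)
for R,a,c in b: print('red',R,a)
m,b=blobs(im,(18,120,60),(35,255,255),60)
for R,a,c in b: print('yel',R,a)
print('box depth z', [ (lambda u,v:(cam('wrist',p,r)[2]+cam('wrist',p,r)[1]@np.linalg.inv(cam('wrist',p,r)[0])@np.array([u,v,1])*dep[v,u]).round(4))(u,v) for u,v in [(205,185),(262,190),(310,150),(340,60),(400,200),(420,110)]])
E
```

```text
red ((233.5, 155.5), (55.0, 29.0), 90.0) 936.0
yel ((371.5, 352.5), (15.0, 279.0), 90.0) 2801.5
yel ((433.0374450683594, 303.2518615722656), (18.67667007446289, 51.83525085449219), 2.862405300140381) 266.5
yel ((77.31086730957031, 302.10479736328125), (14.388943672180176, 53.798866271972656), 5.389311790466309) 238.0
yel ((291.30767822265625, 165.46151733398438), (14.120361328125, 62.757164001464844), 11.309932708740234) 572.0
yel ((234.0, 151.5), (61.0, 62.0), 90.0) 1876.5
box depth z [array([0.4463, 0.3591, 0.0606]), array([0.4389, 0.2736, 0.061 ]), array([0.4994, 0.2047, 0.061 ]), array([0.6285, 0.1553, 0.0035]), array([0.4038, 0.0312, 0.0016]), array([0.5554, 0.024 , 0.0072])]
```

View pics/w1z.png

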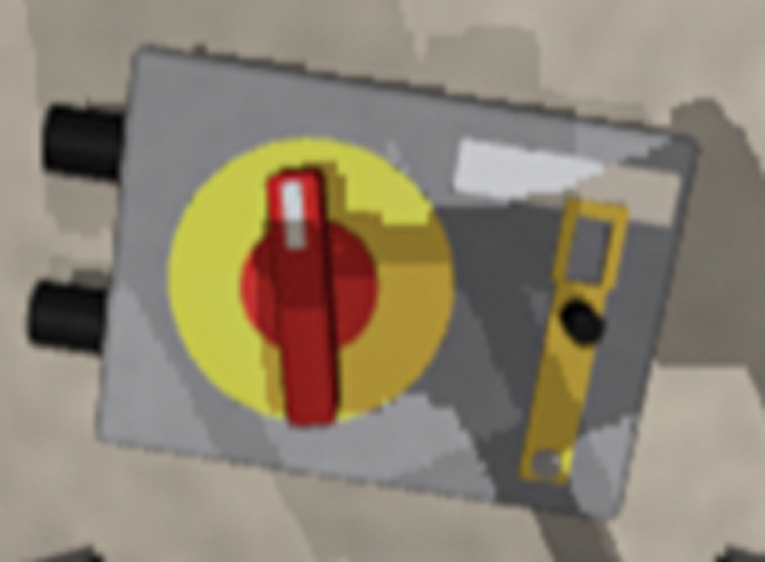

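```bash
python3 - <<'E'
from h import *
D=np.load('pics/w1.npz'); p,r=D['p'],D['r']
z=lambda a:np.array(a)/4.5+np.array([165,90])-.4
print('disc',ray('wrist',z([(311,280)]),.0615,p,r))
t=ray('wrist',z([(296,176),(313,420)]),.099,p,r); print('bar top',t,t.mean(0),np.degrees(np.arctan2(*(t[0]-t[1])[[1,0]])),np.linalg.norm(t[0]-t[1]))
print('knob top',ray('wrist',z([(580,318)]),.091,p,r)); print('knob foot'); print('hinge',ray('wrist',z([(548,462)]),.068,p,r))
print('eye tip',ray('wrist',z([(598,205)]),.066,p,r))
t=ray('wrist',z([(145,50),(692,140),(620,515),(100,438)]),.06,p,r); print(t)
go(0.496,0.315,0.081,-np.pi/2+.07)
E
```

```text
disc [[0.49651663 0.31503898 0.0615    ]]
bar top [[0.5319171  0.3157474  0.099     ]
 [0.45995411 0.31221532 0.099     ]] [0.49593561 0.31398136 0.099     ] 2.8099249390500938 0.07204961718440599
knob top [[0.48972484 0.23213585 0.091     ]]
knob foot
hinge [[0.43754663 0.23761537 0.068     ]]
eye tip [[0.52098415 0.22444722 0.066     ]]
[[0.56720278 0.36490878 0.06      ]
 [0.54063013 0.19497742 0.06      ]
 [0.41635991 0.2116112  0.06      ]
 [0.44307754 0.38669176 0.06      ]]
row: [-3.16 -1.62 19.91] spin -0.069 alt 3.072 j6 2.0 w 0.094
```

```bash
python3 - <<'E'
from h import *
go(0.4965,0.3145,0.073,-np.pi/2+.055)
E
python3 -m inch '-3.1 -1.69 4 -0.05 0.4; -3.1 -1.69 8 -0.05 0.5; -3.1 -1.69 12 -0.05 0.5; -3.1 -1.69 15 -0.05 0.5; -3.1 -1.69 17 -0.05 0.5; -3.1 -1.69 19 -0.05 0.5; -3.1 -1.69 20.6 -0.05 0.5;  -3.1 -1.69 20.6 -0.05 0.5; -3.1 -1.69 20.6 -0.05 0.5'; python3 - <<'E'
from h import *
go(0.4965,0.3145,0.073,-np.pi/2+.055)
snap('wrist','w2')
E
```

```text
row: [-3.11 -1.67 20.71] spin -0.054 alt 3.087 j6 2.0 w 0.094
time: 3.17
tool_pos: [0.4964, 0.3131, 0.0741]
ee_rot: [3.141, 0.001, -1.522]
wrist_force: [0.1, 0.5, 1.1]
width: 0.0471
row: [-0.14 -0.02  0.11] spin -0.006 alt 3.136 j6 1.99 w 0.0471
```

View pics/w2.png

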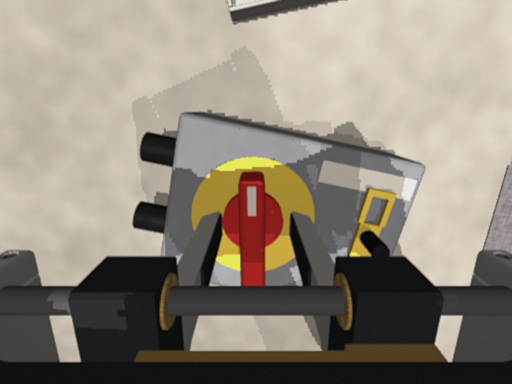

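The bar at (252,230) is centred between the open fingers at (205,250) and (305,250). I'll close and turn.

```bash
python3 -m inch '0 0 0.1 0 1; 0 0 0.1 0 1; 0 0 0.1 0 1; 0 0 0.1 0 1; 0 0 0.1 0 1;0 0 0.1 0 1'; python3 -m inch '0 0 0 -0.12 1; 0 0 0 -0.24 1; 0 0 0 -0.36 1; 0 0 0 -0.48 1; 0 0 0 -0.6 1; 0 0 0 -0.72 1; 0 0 0 -0.84 1; 0 0 0 -0.96 1; 0 0 0 -1.08 1; 0 0 0 -1.2 1; 0 0 0 -1.32 1; 0 0 0 -1.44 1; 0 0 0 -1.52 1; 0 0 0 -1.58 1; 0 0 0 -1.63 1; 0 0 0 -1.67 1; 0 0 0 -1.67 1; 0 0 0 -1.67 1'; python3 - <<'E'
from h import *
snap('wrist','w3'); print(robot.get_obs()['wrist_torque'])
E
```

```text
time: 3.72
tool_pos: [0.4975, 0.3153, 0.0751]
ee_rot: [-3.139, 0.005, -1.52]
wrist_force: [-0.1, 4.2, 1.0]
width: 0.0155
time: 5.22
tool_pos: [0.4959, 0.3166, 0.0751]
ee_rot: [-3.134, -0.0, 0.147]
wrist_force: [-4.8, 3.6, 0.6]
width: 0.0193
[ 0.58631429  0.59403266 -1.18110203]
```

View pics/w3.png

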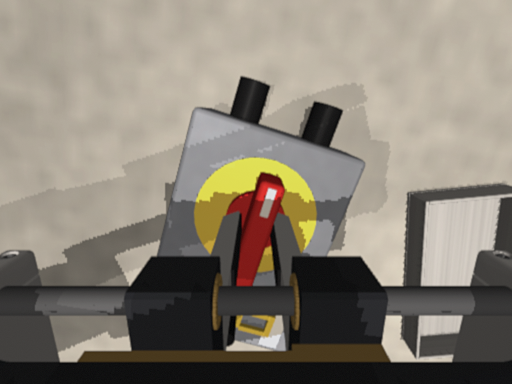

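```bash
python3 -m inch '0 0 0 0.1 0.5; 0 0 0 0.1 0.5; 0 0 0 0.1 0.5;0 0 0 0.1 0.5; 0 0 -4 0.1 0.5;0 0 -8 0.1 0.5; 0 2 -12 0.1 0; 0 5 -16 0.1 0; 0 5 -17 0.1 0;0 5 -17 0.1 0;0 5 -17 0.1 0'; python3 - <<'E'
from h import *
im,d,o=snap('wrist','w4'); print(o['tool_pos'],o['ee_rot'])
cv2.imwrite('pics/w4z.png',cv2.resize(im[60:260,130:390],None,fx=3,fy=3,interpolation=cv2.INTER_CUBIC))
E
```

```text
time: 6.18
tool_pos: [0.5041, 0.2657, 0.2461]
ee_rot: [-3.133, -0.003, 0.047]
wrist_force: [0.4, -0.6, 0.0]
width: 0.0772
[0.50407764 0.2656883  0.24611164] [-3.13271031e+00 -2.80728296e-03  4.66374610e-02]
```

View pics/w4z.png

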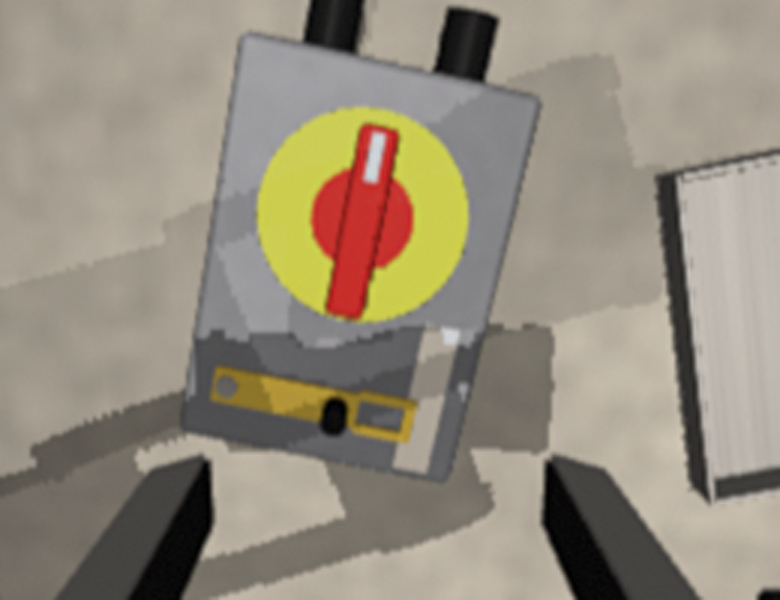

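```bash
python3 - <<'E'
from h import *
D=np.load('pics/w4.npz'); im,p,r=D['im'],D['p'],D['r']
z=lambda a:np.array(a)/3+np.array([130,60])-.3
t=ray('wrist',z([(380,130),(346,312)]),.099,p,r); print(t.mean(0),np.degrees(np.arctan2(*(t[0]-t[1])[[1,0]])))
b=ray('wrist',z([(245,36),(538,98),(447,480),(183,428)]),.06,p,r)
for i in range(4): e=b[(i+1)%4]-b[i]; print(b[i],np.degrees(np.arctan2(e[1],e[0])))
print('knob',ray('wrist',z([(333,408)]),.091,p,r),'hinge',ray('wrist',z([(228,386)]),.067,p,r),'knob foot',ray('wrist',z([(335,425)]),.067,p,r))
E
```

```text
[0.49582123 0.31543759 0.099     ] 81.72249753570574
[0.44364965 0.38646334 0.06      ] -8.536073463494176
[0.5669646  0.36795442 0.06      ] -98.6725766863575
[0.54050089 0.19445795 0.06      ] 170.78856020929922
[0.41588473 0.2146669  0.06      ] 80.81951179604944
knob [[0.48651374 0.23718871 0.091     ]] hinge [[0.43798014 0.23795445 0.067     ]] knob foot [[0.4867737  0.22171701 0.067     ]]
```

```bash
python3 - <<'E'
from h import *
D=np.load('pics/w4.npz'); im,p,r=D['im'],D['p'],D['r']
z=lambda a:np.array(a)/3+np.array([130,60])-.3
print('knob mid',ray('wrist',z([(334,417)]),.079,p,r))
D=np.load('pics/w1.npz'); p,r=D['p'],D['r']
z=lambda a:np.array(a)/4.5+np.array([165,90])-.4
print('knob mid',ray('wrist',z([(582,322)]),.079,p,r))
go(0.4875,0.2305,0.13,1.414)
E
```

```text
knob mid [[0.4866302  0.22936749 0.079     ]]
knob mid [[0.48672095 0.23047873 0.079     ]]
row: [-1.72  3.54 11.36] spin -1.367 alt 1.775 j6 0.34 w 0.0809
```

```bash
python3 -m inch '-1.75 3.54 0 -0.12 0.5; -1.75 3.54 0 -0.24 0.75; -1.75 3.54 0 -0.36 0.75; -1.75 3.54 0 -0.48 0.75; -1.75 3.54 0 -0.6 0.75; -1.75 3.54 0 -0.72 0.75; -1.75 3.54 3 -0.84 0.75; -1.75 3.54 5 -0.96 0.75; -1.75 3.54 7 -1.08 0.75; -1.75 3.54 9 -1.2 0.75; -1.75 3.54 11 -1.3 0.75; -1.75 3.54 11.4 -1.367 0.75; -1.75 3.54 11.4 -1.367 0.75; -1.75 3.54 11.4 -1.367 0.75'; python3 - <<'E'
from h import *
go(0.487,0.230,0.073,1.414)
snap('wrist','w5')
E
```

```text
time: 7.4
tool_pos: [0.4856, 0.2306, 0.127]
ee_rot: [-3.134, -0.005, 1.414]
wrist_force: [-0.8, -0.6, 0.3]
width: 0.0236
row: [-0.06  0.19  5.4 ] spin -0.0 alt 3.141 j6 -1.08 w 0.0236
```

View pics/w5.png

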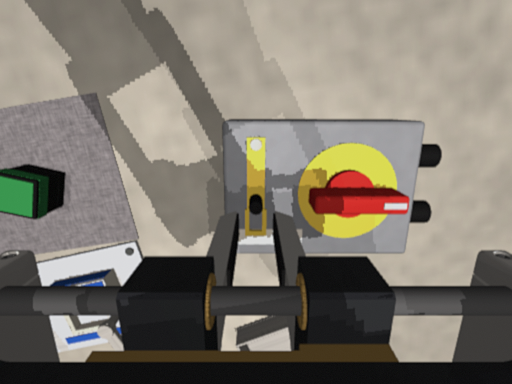

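The knob at (256,203) lies midway between the fingers. The bar at (360,200) clears the right finger. Going down to pinch it.

```bash
python3 -m inch '0 0.2 2 0 0.75; 0 0.2 4 0 0.75; 0 0.2 5.4 0 0.75; 0 0.2 5.4 0 0.75; 0 0.2 5.4 0 0.75; 0 0.2 5.4 0 1; 0 0.2 5.4 0 1; 0 0.2 5.4 0 1; 0 0.2 5.4 0 1'; python3 - <<'E'
from h import *
go(0.487,0.230,0.073,1.414); print(robot.get_obs()['wrist_force'])
for t in np.linspace(.1,1.65,16): print(round(t,2),round(-5*np.sin(t),2),round(5*(np.cos(t)-1),2))
E
```

```text
time: 8.2
tool_pos: [0.4892, 0.2304, 0.076]
ee_rot: [-3.14, -0.006, 1.413]
wrist_force: [0.0, -2.6, 4.7]
width: 0.0111
row: [-0.07 -0.21  0.3 ] spin -0.001 alt 3.141 j6 -1.08 w 0.0111
[ 0.02947387 -2.56150718  4.71153057]
0.1 -0.5 -0.02
0.2 -1.01 -0.1
0.31 -1.51 -0.23
0.41 -1.99 -0.41
0.51 -2.46 -0.64
0.62 -2.89 -0.92
0.72 -3.3 -1.24
0.82 -3.67 -1.6
0.93 -4.0 -2.0
1.03 -4.29 -2.43
1.13 -4.53 -2.88
1.24 -4.72 -3.36
1.34 -4.87 -3.86
1.44 -4.96 -4.36
1.55 -5.0 -4.88
1.65 -4.98 -5.4
```

```bash
python3 -m inch '-0.5 -0.02 -0.1 0.1 1; -1.01 -0.1 -0.1 0.2 1; -1.51 -0.23 -0.1 0.31 1; -1.99 -0.41 -0.1 0.41 1; -2.46 -0.64 -0.1 0.51 1; -2.89 -0.92 -0.1 0.62 1; -3.3 -1.24 -0.1 0.72 1; -3.67 -1.6 -0.1 0.82 1; -4 -2 -0.1 0.93 1; -4.29 -2.43 -0.1 1.03 1; -4.53 -2.88 -0.1 1.13 1; -4.72 -3.36 -0.1 1.24 1; -4.87 -3.86 -0.1 1.34 1; -4.96 -4.36 -0.1 1.44 1; -5 -4.88 -0.1 1.55 1; -4.98 -5.3 -0.1 1.63 1; -4.95 -5.55 -0.1 1.68 1; -4.95 -5.55 -0.1 1.68 1; -4.95 -5.55 -0.1 1.68 1'
python3 - <<'E'
from h import *
snap('wrist','w6')
E
```

```text
time: 9.78
tool_pos: [0.4277, 0.1879, 0.0764]
ee_rot: [-3.14, -0.001, -0.268]
wrist_force: [3.3, -5.9, -4.2]
width: 0.0106
```

View pics/w6.png

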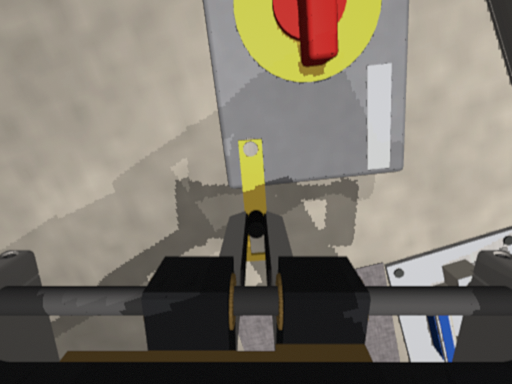

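```bash
python3 -m inch '0 0 0 0 0.8; 0 0 0 0 0.75; 0 0 0 0 0.75; 0 0 -3 0 0.75; 0 0 -7 0 0.6; 0 3 -11 0 0; 0 6 -15 0 0; 0 6 -17 0 0; 0 6 -17 0 0; 0 6 -17 0 0'; python3 - <<'E'
from h import *
im,d,o=snap('wrist','w7'); print(o['tool_pos'],o['ee_rot'])
cv2.imwrite('pics/w7z.png',cv2.resize(im[0:256,130:390],None,fx=2.3,fy=2.3,interpolation=cv2.INTER_CUBIC))
E
```

```text
time: 10.67
tool_pos: [0.4127, 0.13, 0.2494]
ee_rot: [-3.136, -0.007, -0.268]
wrist_force: [0.4, -0.0, -1.2]
width: 0.0602
[0.41274739 0.13001011 0.24939831] [-3.13605205 -0.00684876 -0.26818759]
```

View pics/w7z.png

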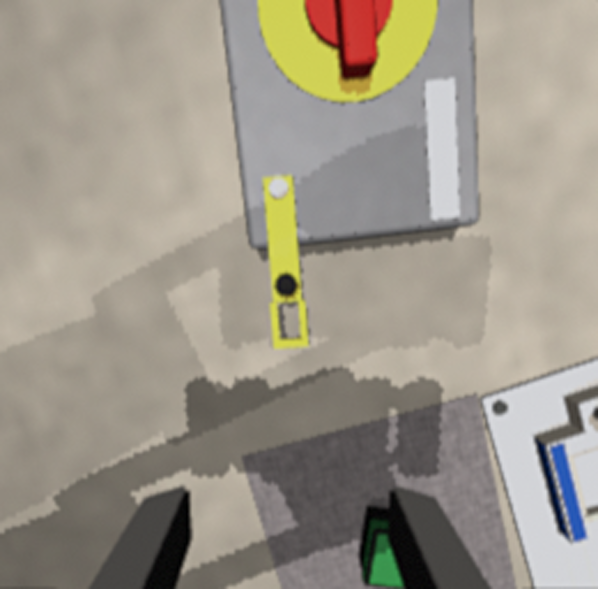

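```bash
python3 - <<'E'
from h import *
D=np.load('pics/w7.npz'); im,p,r=D['im'],D['p'],D['r']
z=lambda a:np.array(a)/2.3+np.array([130,0])-.3
t=ray('wrist',z([(279,188),(290,345)]),.066,p,r); print(t,np.degrees(np.arctan2(*(t[1]-t[0])[[1,0]])))
b=ray('wrist',z([(220,0),(252,245),(476,218)]),.06,p,r)
for i in range(2): e=b[i+1]-b[i]; print(b[i],np.degrees(np.arctan2(e[1],e[0])))
# next: overhead of sockets
go(0.54,-0.02,0.30,-np.pi/2)
go(0.54,-0.02,0.30,0)
print(robot.get_obs()['joint_positions'].round(2))
E
```

```text
[[0.43754123 0.23837283 0.066     ]
 [0.42087879 0.15511114 0.066     ]] -101.31661824958557
[0.43283539 0.3338713  0.06      ] -98.46360408942633
[0.4150012  0.21401915 0.06      ] -8.727875455245444
row: [16.35 11.07 -5.29] spin 1.303 alt -1.838 j6 0.44 w 0.0637
row: [16.35 11.07 -5.29] spin -0.268 alt 2.874 j6 0.44 w 0.0637
[ 0.17 -0.19  1.55  0.    1.77  0.44]
```

```bash
python3 - <<'E'
from h import *
go(0.54,-0.03,0.30,0.07)
E
python3 -m inch '4 2.8 -5.3 -0.08 0; 8 6 -5.3 -0.16 0; 12 9 -5.3 -0.24 0; 15 11 -5.3 -0.32 0; 16.6 12 -5.3 -0.338 0; 16.6 12 -5.3 -0.338 0; 16.6 12 -5.3 -0.338 0;16.6 12 -5.3 -0.338 0;16.6 12 -5.3 -0.338 0'; python3 - <<'E'
from h import *
im,d,o=snap('wrist','w8'); print(o['tool_pos'],o['ee_rot'])
cv2.imwrite('pics/w8z.png',cv2.resize(im[0:260,50:450],None,fx=2,fy=2,interpolation=cv2.INTER_CUBIC))
E
```

```text
row: [16.61 12.03 -5.29] spin -0.338 alt 2.804 j6 0.44 w 0.0637
time: 11.47
tool_pos: [0.5392, -0.0281, 0.2991]
ee_rot: [-3.138, -0.002, 0.072]
wrist_force: [-0.2, 1.0, 0.2]
width: 0.0942
[ 0.53918648 -0.02808572  0.29913113] [-3.13784881e+00 -1.59265721e-03  7.20457169e-02]
```

View pics/w8z.png

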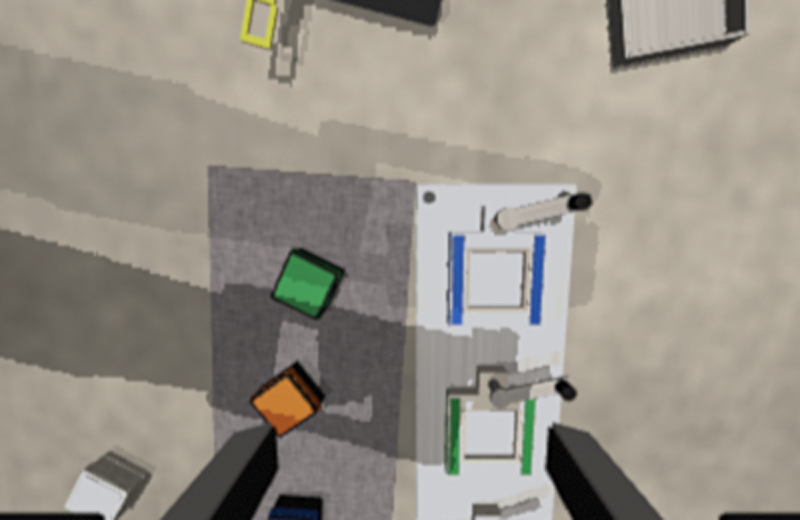

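The wrist view shows the blue pocket at (497,278) and the green at (490,432), both with levers open. The green and orange relays are on the mat. I'll take closer views of each socket now.

```bash
python3 - <<'E'
from h import *
go(0.60,-0.055,0.16,0.07)
E
python3 -m inch '3 1.4 7 0 0; 6 2.8 11 0 0; 6 2.9 13.9 0 0; 6 2.9 13.9 0 0; 6 2.9 13.9 0 0; 6 2.9 13.9 0 0';  python3 - <<'E'
from h import *
im,d,o=snap('wrist','sb'); print(o['tool_pos'],o['ee_rot'])
go(0.61,-0.19,0.16,0.07)
E
```

```text
row: [ 5.84  3.18 13.98] spin 0.003 alt -3.139 j6 -0.23 w 0.0937
time: 12.02
tool_pos: [0.5999, -0.0504, 0.1595]
ee_rot: [-3.137, 0.001, 0.074]
wrist_force: [0.5, 0.6, 0.6]
width: 0.0939
[ 0.59985706 -0.05044962  0.15945687] [-3.13686917e+00  1.45305083e-03  7.41153351e-02]
row: [-0.15 13.95  0.19] spin 0.004 alt -3.138 j6 -0.25 w 0.0937
```

```bash
python3 -m inch '0 4 0 0 0; 0 8 0 0 0; 0 12 0 0 0; 0 14 0 0 0; 0 14 0 0 0; 0 14 0 0 0';  python3 - <<'E'
from h import *
im,d,o=snap('wrist','sg'); print(o['tool_pos'],o['ee_rot'])
go(0.62,-0.32,0.16,0.07)
E
python3 -m inch '0 4 0 0 0; 0 8 0 0 0; 0 12 0 0 0; 0 13.4 0 0 0; 0 13.4 0 0 0; 0 13.4 0 0 0';  python3 - <<'E'
from h import *
im,d,o=snap('wrist','so'); print(o['tool_pos'],o['ee_rot'])
for n in ['sb','sg','so']:
    im=np.load(f'pics/{n}.npz')['im']
    cv2.imwrite(f'pics/{n}z.png',cv2.resize(im[60:260,160:370],None,fx=3,fy=3,interpolation=cv2.INTER_CUBIC))
E
```

```text
time: 12.57
tool_pos: [0.6124, -0.1909, 0.1659]
ee_rot: [-3.14, -0.009, 0.073]
wrist_force: [0.6, -0.1, 0.3]
width: 0.0939
[ 0.61241692 -0.19093807  0.16590256] [-3.14006    -0.0092344   0.07273139]
row: [-0.21 13.04  0.51] spin 0.004 alt -3.137 j6 -0.47 w 0.0943
time: 13.12
tool_pos: [0.6228, -0.3219, 0.1659]
ee_rot: [-3.139, -0.009, 0.075]
wrist_force: [-0.1, 0.9, -0.2]
width: 0.0941
[ 0.62277096 -0.3218555   0.16593197] [-3.13864098 -0.00949168  0.07523084]
```

View pics/sbz.png

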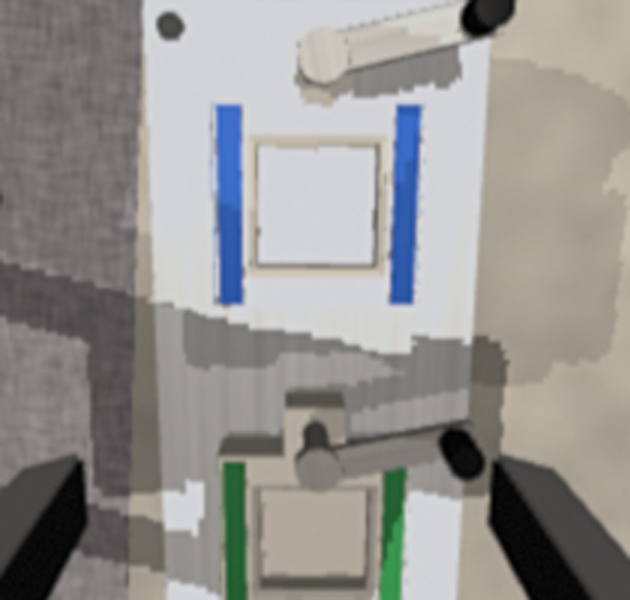

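View pics/sgz.png

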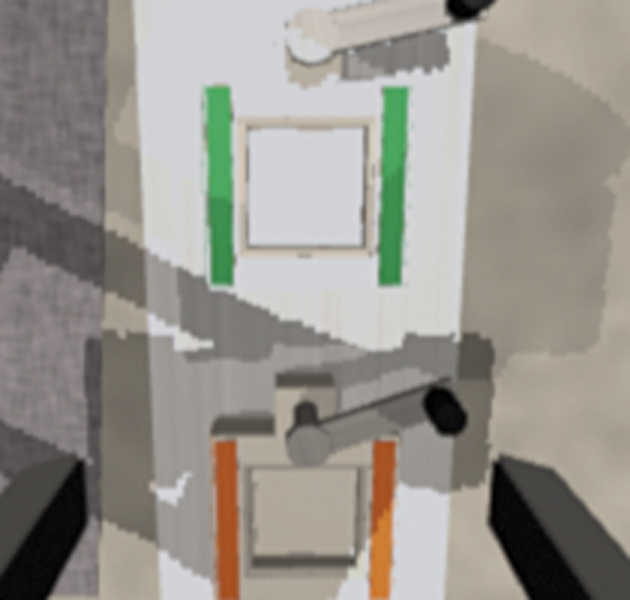

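View pics/soz.png

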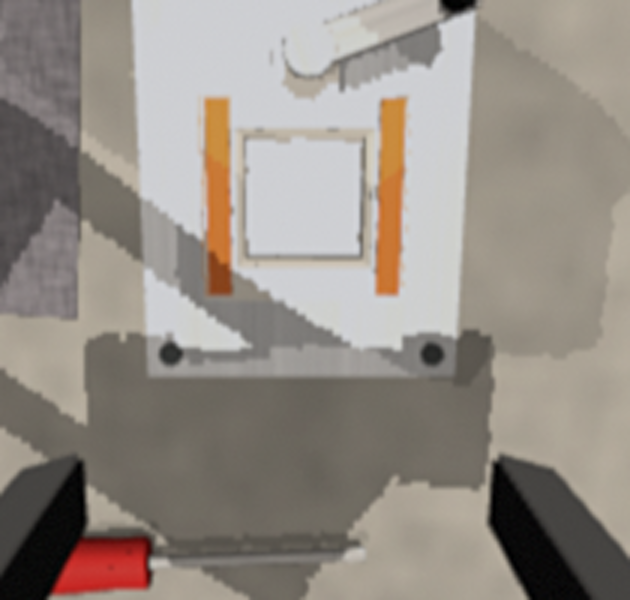

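The bars frame each pocket: blue at about (317,203), green (306,186), orange (304,196) in the zooms. All three levers are swung open, clear of the pockets. Computing centres now.

```bash
python3 - <<'E'
from h import *
C={'sb':((105,120,50),(125,255,255)),'sg':((50,100,50),(80,255,255)),'so':((5,150,60),(22,255,255))}
pk={'sb':[(247,137),(391,137),(384,272),(249,272)],'sg':[(240,118),(377,120),(371,256),(241,254)],'so':[(238,129),(374,130),(369,266),(238,266)]}
for n,(lo,hi) in C.items():
    D=np.load(f'pics/{n}.npz'); im,p,r=D['im'],D['p'],D['r']
    dep=D['d']; K,Rc,Cc=cam('wrist',p,r)
    bars=[]
    for R,a,c in blobs(im,lo,hi,150)[1]:
        if R[0][1]<175 and 160<R[0][0]<370:
            M=cv2.moments(c); uv=np.array([M['m10']/M['m00'],M['m01']/M['m00']])
            q=c.reshape(-1,2); l=cv2.fitLine(c,cv2.DIST_L2,0,.01,.01).ravel()
            w=ray('wrist',[uv,uv+40*l[:2]],.030,p,r); e=w[1]-w[0]
            d=dep[int(uv[1]),int(uv[0])]; P=Cc+Rc@np.linalg.inv(K)@np.array([*uv,1])*d
            bars.append(w[0]); print(n,R[0],round(a),w[0].round(4),'dir',np.degrees(np.arctan2(e[1],e[0])).round(2),'depthz',P[2].round(4))
    b=np.array(bars); c=b.mean(0); e=b[0]-b[1]; print('  centre',c[:2].round(4),'bar-bar',np.linalg.norm(e).round(4), np.degrees(np.arctan2(e[1],e[0])).round(2))
    z=np.array(pk[n])/3+np.array([160,60])-.33
    w=ray('wrist',z,.030,p,r); print('  pocket',w.mean(0)[:2].round(4),[np.linalg.norm(w[i]-w[i-1]).round(4) for i in range(4)])
    c0=robot.camera_info('wrist')
E
```

```text
sb (294.66650390625, 127.50555419921875) 395 [0.6376 0.0117 0.03  ] dir 94.24 depthz 0.0317
sb (235.99057006835938, 127.50018310546875) 384 [0.5735 0.0067 0.03  ] dir -85.9 depthz 0.0308
  centre [0.6056 0.0092] bar-bar 0.0643 4.44
  pocket [0.606  0.0075] [np.float64(0.0486), np.float64(0.0518), np.float64(0.0486), np.float64(0.0506)]
sg (290.73736572265625, 121.50593566894531) 356 [ 0.6473 -0.1228  0.03  ] dir 94.12 depthz 0.0315
sg (232.91004943847656, 121.50180053710938) 380 [ 0.5833 -0.1268  0.03  ] dir -85.62 depthz 0.0319
  centre [ 0.6153 -0.1248] bar-bar 0.0642 3.61
  pocket [ 0.6159 -0.1276] [np.float64(0.0494), np.float64(0.05), np.float64(0.0495), np.float64(0.0495)]
so (289.4630432128906, 124.99864196777344) 344 [ 0.6572 -0.2589  0.03  ] dir 94.0 depthz 0.0319
so (232.5, 124.99998474121094) 356 [ 0.5931 -0.2632  0.03  ] dir -85.9 depthz 0.032
  centre [ 0.6252 -0.2611] bar-bar 0.0643 3.83
  pocket [ 0.6255 -0.2623] [np.float64(0.0501), np.float64(0.0498), np.float64(0.0498), np.float64(0.05)]
```

```bash
python3 - <<'E'
from h import *
go(0.45,-0.285,0.19,0.07)
E
python3 -m inch '-4 -0.8 -2 0 0; -8 -1.6 -2.4 0 0; -12 -2 -2.4 0 0; -16 -2.4 -2.4 0 0; -16.9 -2.4 -2.4 0 0; -16.9 -2.4 -2.4 0 0; -16.9 -2.4 -2.4 0 0';  python3 - <<'E'
from h import *
im,d,o=snap('wrist','rb'); print(o['tool_pos'],o['ee_rot'])
E
```

```text
row: [-16.94  -4.92  -2.55] spin 0.006 alt -3.135 j6 -0.64 w 0.0941
time: 13.75
tool_pos: [0.4534, -0.3088, 0.1897]
ee_rot: [-3.14, -0.012, 0.078]
wrist_force: [0.3, -1.1, 0.3]
width: 0.094
[ 0.45338648 -0.30883854  0.18967064] [-3.13980341 -0.01222556  0.07796851]
```

View pics/rb.png

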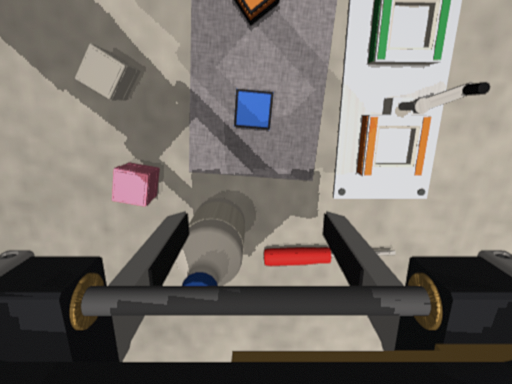

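```bash
cat >> h.py <<'E'
CR={'blue':((105,120,90),(125,255,255)),'green':((50,100,80),(80,255,255)),'orange':((5,150,130),(22,255,255))}
def relay(name,col,z=.046,lo=None):
    D=np.load(f'pics/{name}.npz'); im,p,r=D['im'],D['p'],D['r']
    for R,a,c in blobs(im,lo or CR[col][0],CR[col][1],300)[1]:
        w=ray('wrist',cv2.boxPoints(R),z,p,r); e=w[1]-w[0]
        l1,l2=np.linalg.norm(w[1]-w[0]),np.linalg.norm(w[2]-w[1])
        print(col,np.round(R[0],1),round(a),'centre',w.mean(0)[:2].round(4),'sides',round(l1,4),round(l2,4),'yaw mod90',round((np.arctan2(e[1],e[0])+np.pi/4)%(np.pi/2)-np.pi/4,3))
E
python3 - <<'E'
from h import *
relay('rb','blue')
D=np.load('pics/rb.npz'); im=D['im']
cv2.imwrite('pics/rbz.png',cv2.resize(im[70:150,200:310],None,fx=7,fy=7,interpolation=cv2.INTER_NEAREST))
print(cv2.cvtColor(im,cv2.COLOR_BGR2HSV)[[95,108,120,126],[254,254,254,254]])
E
```

```text
blue [252.9 108.8] 1052 centre [ 0.4456 -0.2317] sides 0.0372 0.0368 yaw mod90 -0.034
[[109 176 210]
 [109 175 208]
 [109 179 180]
 [111 142  88]]
```

View pics/rbz.png

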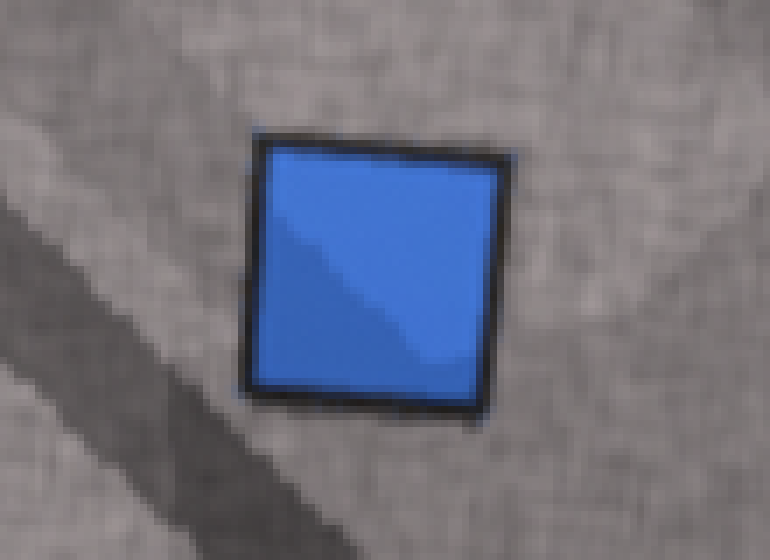

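```bash
python3 - <<'E'
from h import *
go(0.4456,-0.2317,0.020,-.034)
E
```

```text
row: [-0.43 -7.76 16.95] spin 0.112 alt -3.029 j6 -0.79 w 0.0944
```

```bash
python3 -m inch '-0.4 -4 0 0.11 0; -0.43 -7.75 0 0.112 0; -0.43 -7.75 2 0.112 0; -0.43 -7.75 6 0.112 0; -0.43 -7.75 10 0.112 0.2; -0.43 -7.75 13 0.112 0.2;  -0.43 -7.75 13 0.112 0.2'; python3 - <<'E'
from h import *
go(0.4456,-0.2317,0.020,-.034)
E
```

```text
time: 14.38
tool_pos: [0.4424, -0.228, 0.0522]
ee_rot: [-3.13, 0.0, -0.031]
wrist_force: [-0.6, 0.1, 0.0]
width: 0.0776
row: [0.34 0.39 3.21] spin 0.003 alt -3.139 j6 -0.57 w 0.0776
```

```bash
python3 -m inch '0.34 0.38 2 0 0.2; 0.34 0.38 3.2 0 0.2; 0.34 0.38 3.2 0 0.2; 0.34 0.38 3.2 0 0.2'; python3 - <<'E'
from h import *
go(0.4456,-0.2317,0.020,-.034)
E
```

```text
time: 14.72
tool_pos: [0.4472, -0.2318, 0.0212]
ee_rot: [-3.131, -0.001, -0.03]
wrist_force: [0.0, 0.6, -0.2]
width: 0.0753
row: [-0.16 -0.    0.12] spin 0.004 alt -3.138 j6 -0.57 w 0.0753
```

```bash
python3 -m inch '-0.15 0 0.1 0 0.3; -0.15 0 0.1 0 0.6; -0.15 0 0.1 0 1; -0.15 0 0.1 0 1; -0.15 0 0.1 0 1; -0.15 0 0.1 0 1; -0.15 0 -1 0 1; -0.15 0 -4 0 1; -0.15 0 -8 0 1; -0.15 0 -10 0 1; -0.15 0 -10 0 1'; python3 - <<'E'
from h import *
print(robot.get_obs()['width'],robot.get_obs()['tool_pos'])
snap('wrist','gb'); snap('side','gbs')
go(0.6058,0.008,0.09,.07)
E
```

```text
time: 15.63
tool_pos: [0.4486, -0.2349, 0.1281]
ee_rot: [-3.137, -0.011, -0.03]
wrist_force: [0.7, -0.1, -0.7]
width: 0.042
0.04198488315746631 [ 0.44861537 -0.23491     0.12808654]
row: [ 15.25 -24.55   3.49] spin -0.101 alt 3.041 j6 -0.57 w 0.0417
```

View pics/gb.png

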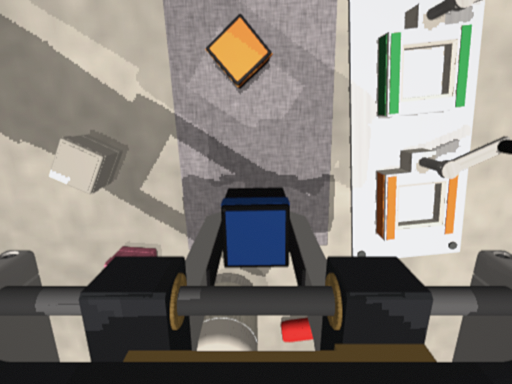

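View pics/gbs.png

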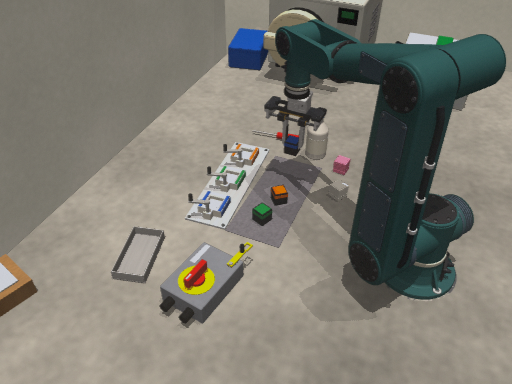

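```bash
cat >> h.py <<'E'
def held(name,pts,dz=.0255):
    D=np.load(f'pics/{name}.npz'); p,r=D['p'],D['r']; R=Ro.from_euler('xyz',r).as_matrix()
    w=ray('wrist',pts,p[2]+dz,p,r); t=(R.T@(w-p).T).T; print('tool mm',(t*1000).round(1).tolist(),'mean',(t.mean(0)*1000).round(1))
E
python3 - <<'E'
from h import *
im=np.load('pics/gb.npz')['im']
cv2.imwrite('pics/gbz.png',cv2.resize(im[175:285,205:305],None,fx=6,fy=6,interpolation=cv2.INTER_NEAREST))
E
```

```text
(no output)
```

View pics/gbz.png

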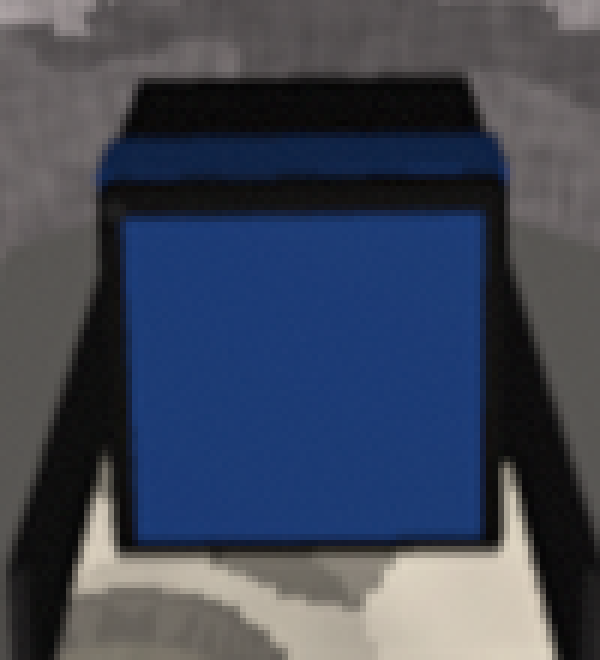

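```bash
python3 - <<'E'
from h import *
z=np.array([(122,215),(487,210),(482,541),(135,543)])/6+np.array([205,175])-.4
held('gb',z)
z=np.array([(100,185),(505,182),(500,548),(120,550)])/6+np.array([205,175])-.4
held('gb',z)
E
```

```text
tool mm [[-18.7, -18.8, -25.6], [17.5, -19.2, -25.2], [18.1, 17.8, -25.4], [-18.4, 17.8, -25.8]] mean [ -0.4  -0.6 -25.5]
tool mm [[-20.8, -21.9, -25.6], [19.2, -22.1, -25.2], [20.0, 18.6, -25.4], [-20.0, 18.6, -25.8]] mean [ -0.4  -1.7 -25.5]
```

```bash
python3 -m inch '2.5 -3 -0.7 -0.05 1; 5 -7 -0.7 -0.1 1; 7.5 -11 -0.7 -0.1 1; 10 -15 -0.7 -0.1 1; 12.5 -19 -0.7 -0.1 1; 15.2 -23 -0.7 -0.1 1; 15.3 -24.4 0 -0.1 1; 15.3 -24.4 2 -0.1 1;  15.3 -24.4 4 -0.1 1; 15.3 -24.4 4 -0.1 1; 15.3 -24.4 4 -0.1 1'; python3 - <<'E'
from h import *
go(0.6064,0.007,0.055,.07); print(robot.get_obs()['wrist_force'])
snap('wrist','pb')
E
```

```text
time: 16.65
tool_pos: [0.6036, 0.0069, 0.0809]
ee_rot: [-3.131, 0.005, 0.07]
wrist_force: [0.5, 0.5, -0.9]
width: 0.0422
row: [0.29 0.04 2.59] spin -0.0 alt 3.141 j6 -0.16 w 0.0422
[ 0.52334615  0.53296325 -0.91461788]
```

View pics/pb.png

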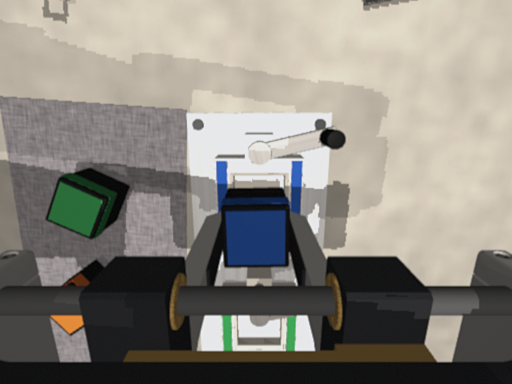

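The held relay at (256,235) lies between the blue bars at (222,185) and (297,185), about 3 mm left of centre, as computed. Descending.

```bash
python3 -m inch '0.3 0 0 0 1; 0.3 0.04 1 0 1; 0.3 0.04 2 0 1; 0.3 0.04 2.6 0 1; 0.3 0.04 2.6 0 1; 0.3 0.04 2.6 0 1'; python3 - <<'E'
from h import *
go(0.6064,0.007,0.0344,.07); print(robot.get_obs()['wrist_force'])
E
```

```text
time: 17.2
tool_pos: [0.6073, 0.0064, 0.0562]
ee_rot: [-3.131, 0.002, 0.069]
wrist_force: [-0.9, -0.1, -0.9]
width: 0.0417
row: [-0.08 -0.04  2.18] spin -0.001 alt 3.14 j6 -0.16 w 0.0417
[-0.88629586 -0.08742939 -0.89660076]
```

```bash
python3 -m inch '-0.08 -0.04 0.7 0 1; -0.08 -0.04 1.2 0 1; -0.08 -0.04 1.6 0 1; -0.08 -0.04 2 0 1; -0.08 -0.04 2.2 0 1; -0.08 -0.04 2.3 0 1; -0.08 -0.04 2.4 0 1; -0.08 -0.04 2.4 0 1'; python3 - <<'E'
from h import *
go(0.6064,0.007,0.0344,.07); print(robot.get_obs()['wrist_force'],robot.get_obs()['tool_pos'])
E
```

```text
time: 17.87
tool_pos: [0.6063, 0.007, 0.0365]
ee_rot: [-3.131, 0.002, 0.069]
wrist_force: [-7.6, 1.1, 16.1]
width: 0.0421
row: [0.01 0.   0.21] spin -0.001 alt 3.141 j6 -0.16 w 0.0421
[-7.58119241  1.08418708 16.14986982] [0.60628853 0.0069833  0.03654079]
```

```bash
python3 -m inch '0 0 0.2 0 1; 0 0 0.4 0 1; 0 0 0.6 0 1; 0 0 0.7 0 1; 0 0 0.7 0 1'; python3 - <<'E'
from h import *
print(robot.get_obs()['wrist_force'],robot.get_obs()['tool_pos'])
E
```

```text
time: 18.28
tool_pos: [0.607, 0.0069, 0.0365]
ee_rot: [-3.132, -0.001, 0.07]
wrist_force: [-11.0, 0.3, 26.2]
width: 0.042
[-11.02230987   0.30361016  26.18600472] [0.60696501 0.00692352 0.03647422]
```

```bash
python3 -m inch '0 0 0 0 0.5; 0 0 0 0 0.4; 0 0 0 0 0.4; 0 0 -0.5 0 0.4; 0 0 -3 0 0.4; 0 2 -7 0 0.4; 0 5 -11 0 0.2; 0 6 -12 0 0;0 6 -12 0 0;0 6 -12 0 0'; python3 - <<'E'
from h import *
im,d,o=snap('wrist','ib'); print(o['tool_pos'],o['ee_rot'],o['wrist_force'])
cv2.imwrite('pics/ibz.png',cv2.resize(im[40:240,160:370],None,fx=3,fy=3,interpolation=cv2.INTER_CUBIC))
p,r=o['tool_pos'],o['ee_rot']; K,Rc,C=cam('wrist',p,r)
m,b=blobs(im,*CR['blue'],300)
for R,a,c in b:
    u,v=map(int,R[0]); P=C+Rc@np.linalg.inv(K)@np.array([u,v,1])*d[v,u]
    q=[ (Rc@np.linalg.inv(K)@np.array([u+i,v+j,1])*d[v+j,u+i]+C)[2].round(4) for i,j in [(-12,-12),(12,-12),(-12,12),(12,12)]]
    print(R,a,P.round(4),q)
E
```

```text
time: 19.12
tool_pos: [0.6116, -0.0547, 0.1563]
ee_rot: [-3.132, -0.002, 0.068]
wrist_force: [-0.5, -0.4, -1.5]
width: 0.0797
[ 0.61161775 -0.05465469  0.15627602] [-3.13216956e+00 -2.48593036e-03  6.81537654e-02] [-0.51366579 -0.41965207 -1.51610077]
((254.5, 126.0), (38.0, 37.0), 90.0) 1395.0 [0.6056 0.0072 0.0629] [np.float64(0.061), np.float64(0.0621), np.float64(0.0614), np.float64(0.0604)]
((283.6630554199219, 123.97907257080078), (7.072789192199707, 66.1543197631836), 1.432096242904663) 397.5 [0.6367 0.011  0.0312] [np.float64(0.061), np.float64(0.007), np.float64(0.0612), np.float64(0.0073)]
((224.41329956054688, 123.98574829101562), (66.23649597167969, 7.443852424621582), 88.02507019042969) 422.0 [0.5732 0.0067 0.0325] [np.float64(0.0072), np.float64(0.0612), np.float64(0.0065), np.float64(0.062)]
```

View pics/ibz.png

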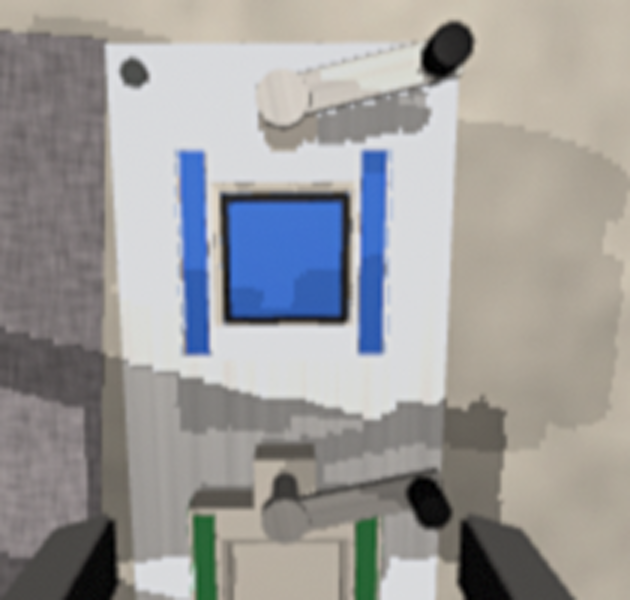

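Seated: the top is about 30 mm above the rim and the relay is square in the pocket at (285,258). Now the blue lever.

```bash
python3 - <<'E'
from h import *
D=np.load('pics/ib.npz'); p,r=D['p'],D['r']
z=lambda a:np.array(a)/3+np.array([160,40])-.33
print('knob top',ray('wrist',z([(451,38)]),.091,p,r),'mid',ray('wrist',z([(446,50)]),.080,p,r),'hinge',ray('wrist',z([(284,97)]),.069,p,r))
k=ray('wrist',z([(446,50)]),.080,p,r)[0]; h=np.array([.6027,.0554]); d=k[:2]-h; print(np.linalg.norm(d),np.degrees(np.arctan2(d[1],d[0])))
a=np.arctan2(d[1],d[0]); kk=h+.048*np.array([np.cos(a),np.sin(a)]); print(kk); go(*kk,.12,a+np.pi/2); print(a+np.pi/2)
E
```

```text
knob top [[0.64734666 0.07059418 0.091     ]] mid [[0.64816764 0.06961059 0.08      ]] hinge [[0.60268464 0.05533627 0.069     ]]
0.04763661656954871 17.356269264318954
[0.64851448 0.06971899]
row: [  4.65 -12.01   3.55] spin -1.804 alt 1.337 j6 -0.25 w 0.0833
1.8737203713199562
```

```bash
python3 -m inch '1 -2 0 -0.12 0.3; 2 -5 0 -0.24 0.6; 3 -8 0 -0.36 0.75; 4.6 -11 0 -0.48 0.75; 4.6 -12 0 -0.6 0.75; 4.6 -12 0 -0.72 0.75; 4.65 -12 0 -0.84 0.75; 4.65 -12 0 -0.96 0.75; 4.65 -12 0 -1.08 0.75; 4.65 -12 0 -1.2 0.75; 4.65 -12 0 -1.32 0.75; 4.65 -12 0 -1.44 0.75; 4.65 -12 0 -1.56 0.75; 4.65 -12 1 -1.68 0.75; 4.65 -12 2 -1.8 0.75; 4.65 -12 3.5 -1.8 0.75; 4.65 -12 3.5 -1.8 0.75; 4.65 -12 3.5 -1.8 0.75'; python3 - <<'E'
from h import *
go(0.6485,0.0697,0.076,1.874)
snap('wrist','lb')
E
```

```text
time: 20.67
tool_pos: [0.6461, 0.0707, 0.1165]
ee_rot: [-3.136, -0.013, 1.87]
wrist_force: [0.5, -0.3, 0.4]
width: 0.0231
row: [-0.22  0.22  4.04] spin -0.004 alt 3.138 j6 -1.85 w 0.0231
```

View pics/lb.png

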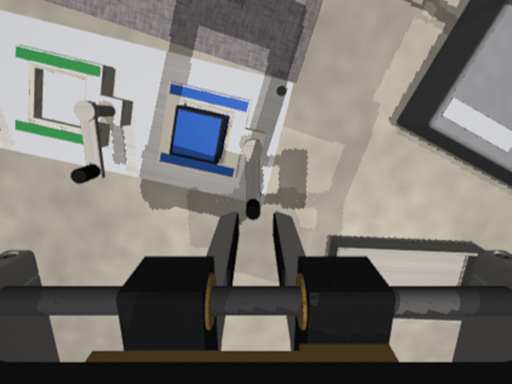

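The knob at (253,208) is between the fingers, so I'll descend and pinch it.

```bash
python3 -m inch '-0.2 0.2 2 0 0.75; -0.2 0.2 4 0 0.75; -0.2 0.2 4 0 0.75; -0.2 0.2 4 0 0.75; -0.2 0.2 4 0 1; -0.2 0.2 4 0 1; -0.2 0.2 4 0 1; -0.2 0.2 4 0 1'; python3 - <<'E'
from h import *
go(0.6485,0.0697,0.077,1.874); print(robot.get_obs()['wrist_force'])
for t in np.r_[np.arange(.1,1.85,.11),1.86]: print(round(t,2),round(-4.8*np.sin(t),2),round(4.8*(np.cos(t)-1),2),end=' ; ')
E
```

```text
time: 21.38
tool_pos: [0.6506, 0.0698, 0.0803]
ee_rot: [3.141, -0.011, 1.87]
wrist_force: [-0.0, 0.8, 2.1]
width: 0.0106
row: [ 0.05 -0.21  0.33] spin -0.004 alt 3.138 j6 -1.86 w 0.0106
[-0.01309187  0.80298157  2.14370461]
0.1 -0.48 -0.02 ; 0.21 -1.0 -0.11 ; 0.32 -1.51 -0.24 ; 0.43 -2.0 -0.44 ; 0.54 -2.47 -0.68 ; 0.65 -2.9 -0.98 ; 0.76 -3.31 -1.32 ; 0.87 -3.67 -1.7 ; 0.98 -3.99 -2.13 ; 1.09 -4.26 -2.58 ; 1.2 -4.47 -3.06 ; 1.31 -4.64 -3.56 ; 1.42 -4.75 -4.08 ; 1.53 -4.8 -4.6 ; 1.64 -4.79 -5.13 ; 1.75 -4.72 -5.66 ; 1.86 -4.6 -6.17 ;
```

```bash
python3 -m inch '-0.48 -0.05 0 0.1 1; -1 -0.11 0 0.21 1; -1.51 -0.24 0 0.32 1; -2 -0.44 0 0.43 1; -2.47 -0.68 0 0.54 1; -2.9 -0.98 0 0.65 1; -3.35 -1.32 0 0.76 1; -3.72 -1.7 0 0.87 1; -4.04 -2.13 0 0.98 1; -4.31 -2.58 0 1.09 1; -4.55 -3.06 0 1.2 1; -4.74 -3.56 0 1.31 1; -4.85 -4.08 0 1.42 1; -4.92 -4.6 0 1.53 1; -4.93 -5.13 0 1.64 1; -4.88 -5.66 0 1.75 1; -4.8 -6.2 0 1.86 1; -4.75 -6.4 0 1.9 1; -4.75 -6.4 0 1.9 1; -4.75 -6.4 0 1.9 1'
python3 -m inch '0 0 0 0 0.75; 0 0 0 0 0.75; 0 0 0 0 0.75; 0 0 -4 0 0.75; 0 2 -7 0 0.5; 0 5 -9 0 0; 0 6 -9 0 0; 0 6 -9 0 0; 0 6 -9 0 0'; python3 - <<'E'
from h import *
im,d,o=snap('wrist','cb'); print(o['tool_pos'],o['ee_rot'],o['wrist_force'])
E
```

```text
time: 23.05
tool_pos: [0.6059, 0.0058, 0.0806]
ee_rot: [-3.13, -0.004, -0.03]
wrist_force: [4.7, 0.7, -2.9]
width: 0.0105
time: 23.8
tool_pos: [0.6029, -0.0551, 0.1684]
ee_rot: [-3.129, -0.001, -0.031]
wrist_force: [0.2, 0.4, 0.3]
width: 0.0535
[ 0.60292303 -0.05509436  0.16841314] [-3.12873239e+00 -1.18837722e-03 -3.13846166e-02] [0.21388105 0.43007626 0.31421476]
```

View pics/cb.png

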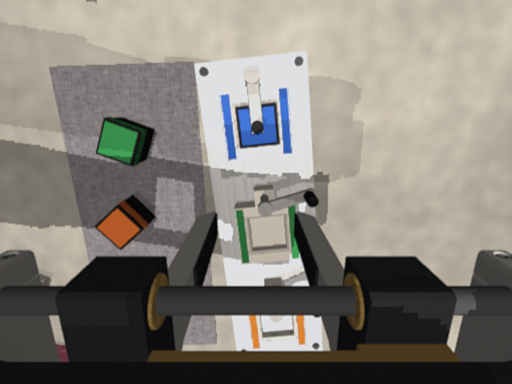

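```bash
python3 - <<'E'
from h import *
D=np.load('pics/cb.npz'); p,r=D['p'],D['r']; im=D['im']
cv2.imwrite('pics/cbz.png',cv2.resize(im[50:180,190:320],None,fx=4.5,fy=4.5,interpolation=cv2.INTER_CUBIC))
go(0.455,-0.06,0.19,-0.4)
E
```

```text
row: [-14.74   0.98  -2.25] spin 0.37 alt -2.772 j6 -0.16 w 0.0578
```

View pics/cbz.png

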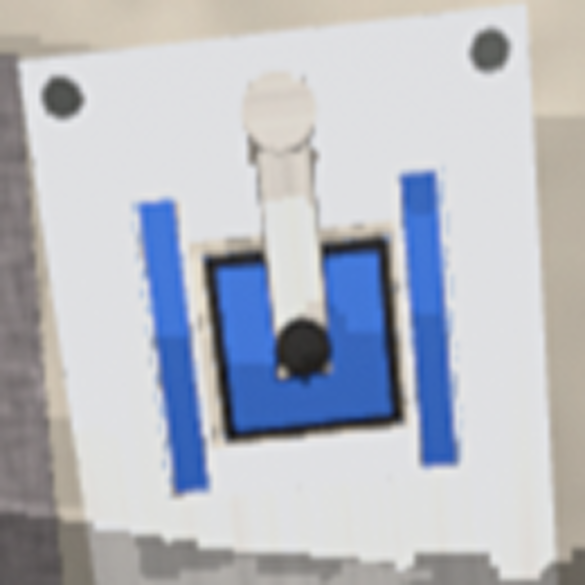

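The blue lever is shut: the arm lies along the socket axis and the knob (302,348) is over the pocket's middle. Green relay next.

```bash
python3 -m inch '-4 0.3 -2 0 0; -8 0.6 -2.2 0 0; -12 1 -2.2 0 0; -14.7 1 -2.2 0 0; -14.7 1 -2.2 0 0; -14.7 1 -2.2 0 0; -14.7 1 -2.2 0 0'; python3 - <<'E'
from h import *
im,d,o=snap('wrist','rg'); print(o['tool_pos'],o['ee_rot'])
relay('rg','green',lo=(50,100,90)); relay('rg','orange')
E
```

```text
time: 24.43
tool_pos: [0.4555, -0.0593, 0.1885]
ee_rot: [-3.128, 0.001, -0.029]
wrist_force: [-0.1, 0.4, 0.5]
width: 0.0937
[ 0.45546846 -0.05934517  0.18847059] [-3.12770725e+00  1.45634220e-03 -2.90763964e-02]
green [252.3 132.4] 965 centre [ 0.4526 -0.0063] sides 0.0367 0.0365 yaw mod90 -0.417
orange [243.  214.9] 742 centre [ 0.4378 -0.1072] sides 0.0363 0.036 yaw mod90 0.707
```

View pics/rg.png

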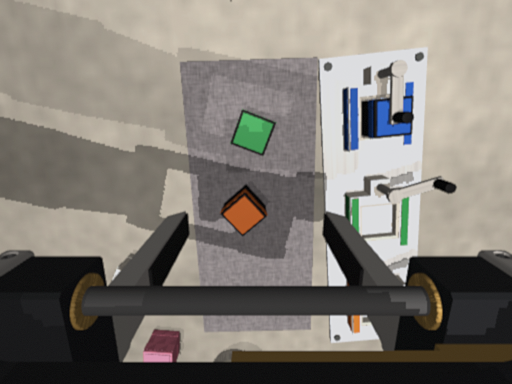

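```bash
python3 - <<'E'
from h import *
go(0.4526,-0.0063,0.060,-.417)
E
python3 -m inch '-0.3 -3 0 0.12 0; -0.3 -5.3 0 0.24 0; -0.3 -5.3 2 0.36 0.1; -0.3 -5.3 6 0.388 0.2; -0.3 -5.3 10 0.388 0.2; -0.3 -5.3 12.8 0.388 0.2; -0.3 -5.3 12.8 0.388 0.2; -0.3 -5.3 12.8 0.388 0.2'; python3 - <<'E'
from h import *
go(0.4526,-0.0063,0.020,-.417)
E
```

```text
row: [-0.46 -5.14 12.94] spin 0.388 alt -2.754 j6 -0.23 w 0.0941
time: 25.15
tool_pos: [0.4536, -0.0042, 0.0596]
ee_rot: [-3.131, 0.011, -0.416]
wrist_force: [-0.1, 0.4, 0.6]
width: 0.0752
row: [0.04 0.28 3.96] spin 0.001 alt -3.141 j6 0.27 w 0.0752
```

```bash
python3 -m inch '0.04 0.26 2 0 0.2; 0.04 0.26 3.5 0 0.2; 0.04 0.26 4 0 0.2; 0.04 0.26 4 0 0.2; 0.04 0.26 4 0 0.5; 0.04 0.26 4 0 1; 0.04 0.26 4 0 1; 0.04 0.26 4 0 1; 0.04 0.26 4 0 1; 0.04 0.26 4 0 1';  python3 - <<'E'
from h import *
o=robot.get_obs(); print(o['width'],o['tool_pos'])
E
python3 -m inch '0 0 -2 0 1; 0 0 -6 0 1; 0 0 -9 0 1; 0 0 -11 0 1; 0 0 -11 0 1; 0 0 -11 0 1'; python3 - <<'E'
from h import *
im,d,o=snap('wrist','gg')
cv2.imwrite('pics/ggz.png',cv2.resize(im[175:285,205:305],None,fx=6,fy=6,interpolation=cv2.INTER_NEAREST))
go(0.6158,-0.1275,0.08,.07)
E
```

```text
time: 25.98
tool_pos: [0.4531, -0.0062, 0.0202]
ee_rot: [-3.13, 0.01, -0.416]
wrist_force: [-0.5, 0.7, 0.7]
width: 0.0419
0.04190096747842148 [ 0.45312877 -0.00621909  0.02022911]
time: 26.48
tool_pos: [0.4541, -0.0079, 0.1306]
ee_rot: [-3.13, 0.008, -0.417]
wrist_force: [0.4, 0.3, -1.8]
width: 0.0419
row: [19.8   4.42  4.6 ] spin -0.486 alt 2.655 j6 0.26 w 0.0416
```

View pics/ggz.png

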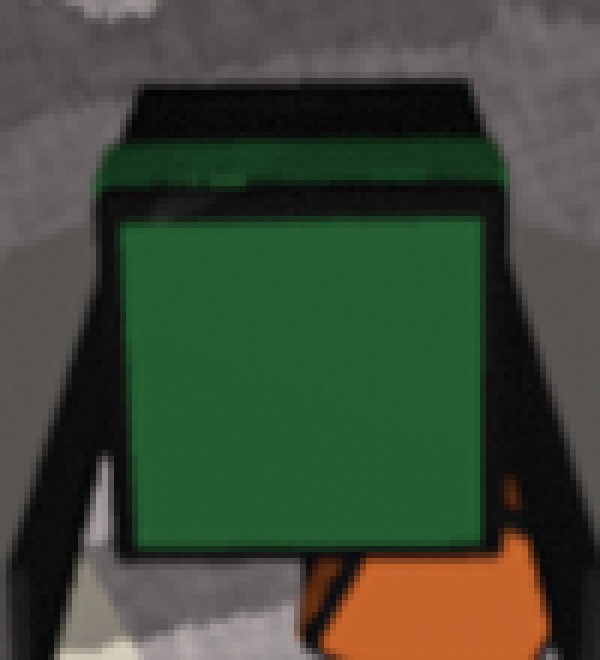

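```bash
python3 -m inch '4 0.9 -0.5 -0.12 1; 8 1.8 -0.5 -0.24 1; 12 2.7 -0.5 -0.36 1; 16 3.6 -0.5 -0.486 1; 19.8 4.4 -0.5 -0.486 1; 19.8 4.4 2 -0.486 1; 19.8 4.4 4.6 -0.486 1; 19.8 4.4 4.6 -0.486 1; 19.8 4.4 4.6 -0.486 1; 19.8 4.4 4.6 -0.486 1'; python3 - <<'E'
from h import *
go(0.6162,-0.128,0.052,.07); print(robot.get_obs()['wrist_force'])
snap('wrist','pg')
E
```

```text
time: 27.37
tool_pos: [0.6152, -0.1269, 0.0793]
ee_rot: [-3.126, 0.007, 0.07]
wrist_force: [0.4, -0.6, -1.8]
width: 0.0418
row: [0.12 0.16 2.73] spin -0.0 alt 3.141 j6 -0.37 w 0.0418
[ 0.37635673 -0.6254507  -1.76577368]
```

View pics/pg.png

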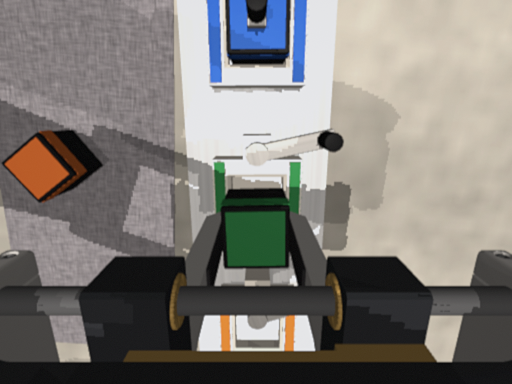

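The green relay at (256,235) is centred between the green bars at (220,185) and (295,185). Inserting.

```bash
python3 -m inch '0.12 0.12 0 0 1; 0.12 0.12 1 0 1; 0.12 0.12 2 0 1; 0.12 0.12 2.7 0 1; 0.12 0.12 2.7 0 1; 0.12 0.12 2.7 0 1'; python3 - <<'E'
from h import *
go(0.6162,-0.128,0.0345,.07); print(robot.get_obs()['wrist_force'])
E
```

```text
time: 27.92
tool_pos: [0.6162, -0.1276, 0.0525]
ee_rot: [-3.126, 0.007, 0.07]
wrist_force: [0.2, -0.2, -1.2]
width: 0.042
row: [0.01 0.07 1.8 ] spin -0.0 alt 3.142 j6 -0.37 w 0.042
[ 0.24071277 -0.19177913 -1.17456053]
```

```bash
python3 -m inch '0 0.04 0.5 0 1; 0 0.04 0.9 0 1; 0 0.04 1.3 0 1; 0 0.04 1.7 0 1; 0 0.04 1.9 0 1; 0 0.04 2.1 0 1; 0 0.04 2.2 0 1; 0 0.04 2.2 0 1;0 0.04 2.2 0 1'; python3 - <<'E'
from h import *
go(0.6162,-0.128,0.0345,.07); print(robot.get_obs()['wrist_force'])
E
```

```text
time: 28.67
tool_pos: [0.6163, -0.1277, 0.036]
ee_rot: [-3.127, 0.005, 0.07]
wrist_force: [-8.6, 1.2, 17.8]
width: 0.0418
row: [-0.01  0.03  0.15] spin 0.0 alt -3.141 j6 -0.37 w 0.0418
[-8.60048052  1.19094029 17.78209894]
```

```bash
python3 -m inch '0 0 0.3 0 1; 0 0 0.6 0 1; 0 0 0.6 0 1; 0 0 0.4 0 0.5; 0 0 0 0 0.4; 0 0 0 0 0.4; 0 0 -0.5 0 0.4; 0 0 -3 0 0.4; 0 2 -7 0 0.4; 0 5 -11 0 0.2; 0 6 -12 0 0;0 6 -12 0 0;0 6 -12 0 0'; python3 - <<'E'
from h import *
im,d,o=snap('wrist','ig'); print(o['tool_pos'],o['ee_rot'],o['wrist_force'])
cv2.imwrite('pics/igz.png',cv2.resize(im[40:240,160:370],None,fx=3,fy=3,interpolation=cv2.INTER_CUBIC))
p,r=o['tool_pos'],o['ee_rot']; K,Rc,C=cam('wrist',p,r)
for R,a,c in blobs(im,*CR['green'],300)[1]:
    u,v=map(int,R[0]); 
    q=[ (Rc@np.linalg.inv(K)@np.array([u+i,v+j,1])*d[v+j,u+i]+C).round(4).tolist() for i,j in [(0,0),(-12,-12),(12,-12),(-12,12),(12,12)]]
    print(R,a,q[0],[x[2] for x in q])
E
```

```text
time: 29.75
tool_pos: [0.6218, -0.1901, 0.156]
ee_rot: [-3.127, 0.003, 0.069]
wrist_force: [0.4, 0.3, -1.3]
width: 0.0794
[ 0.62182259 -0.19009734  0.15598702] [-3.12736211  0.00321192  0.06879671] [ 0.35190827  0.3254051  -1.2817934 ]
((255.0, 126.0), (38.0, 38.0), 90.0) 1410.5 [0.6162, -0.1278, 0.0605] [0.0605, 0.0595, 0.0616, 0.0608, 0.0627]
((224.84979248046875, 123.99125671386719), (66.1543197631836, 7.14776611328125), 88.56790161132812) 392.0 [0.5825, -0.1282, 0.0321] [0.0321, 0.0074, 0.0616, 0.0076, 0.0615]
((284.0555114746094, 123.001220703125), (7.264873504638672, 66.11701202392578), 1.2730300426483154) 395.0 [0.6472, -0.1238, 0.0312] [0.0312, 0.0611, 0.0087, 0.0614, 0.0063]
```

View pics/igz.png

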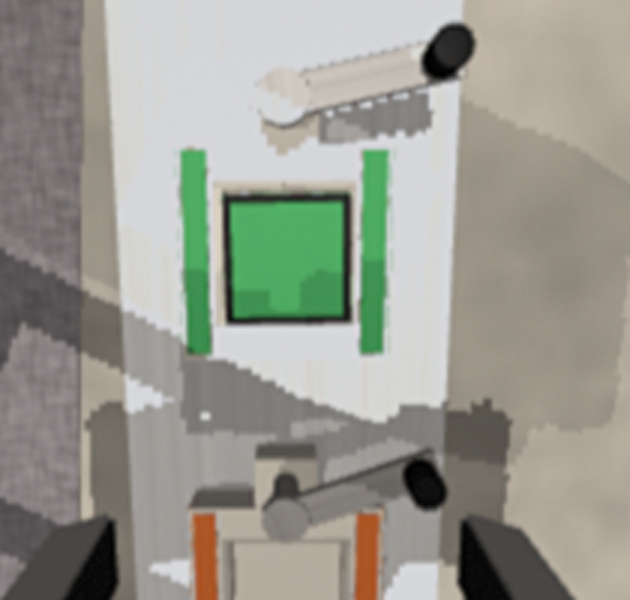

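Green is seated (top 30 mm above the rim). The lever knob is at (448,50).

```bash
python3 - <<'E'
from h import *
D=np.load('pics/ig.npz'); p,r=D['p'],D['r']
z=lambda a:np.array(a)/3+np.array([160,40])-.33
k=ray('wrist',z([(447,50)]),.080,p,r)[0]; h=np.array([.6128,-.0798]); d=k[:2]-h; print(k,np.linalg.norm(d),np.degrees(np.arctan2(d[1],d[0])))
a=np.arctan2(d[1],d[0]); kk=h+.048*np.array([np.cos(a),np.sin(a)]); print(kk); go(*kk,.12,a+np.pi/2); print(a+np.pi/2)
E
```

```text
[ 0.65811942 -0.06544107  0.08      ] 0.04753975484833293 17.580199737574276
[ 0.65855816 -0.06530206]
row: [  4.65 -12.01   3.54] spin -1.808 alt 1.334 j6 -0.46 w 0.0834
1.8776286953738106
```

```bash
python3 -m inch '1 -2 0 -0.12 0.3; 2 -5 0 -0.24 0.6; 3 -8 0 -0.36 0.75; 4.6 -11 0 -0.48 0.75; 4.6 -12 0 -0.6 0.75; 4.6 -12 0 -0.72 0.75; 4.65 -12 0 -0.84 0.75; 4.65 -12 0 -0.96 0.75; 4.65 -12 0 -1.08 0.75; 4.65 -12 0 -1.2 0.75; 4.65 -12 0 -1.32 0.75; 4.65 -12 0 -1.44 0.75; 4.65 -12 0 -1.56 0.75; 4.65 -12 1 -1.68 0.75; 4.65 -12 2 -1.8 0.75; 4.65 -12 3.5 -1.8 0.75; 4.65 -12 3.5 -1.8 0.75; 4.65 -12 3.5 -1.8 0.75'; python3 - <<'E'
from h import *
go(0.6586,-0.0653,0.077,1.877)
snap('wrist','lg')
E
```

```text
time: 31.3
tool_pos: [0.6564, -0.0638, 0.1166]
ee_rot: [-3.132, -0.021, 1.871]
wrist_force: [-0.1, 1.1, -0.6]
width: 0.0233
row: [-0.29  0.21  3.95] spin -0.006 alt 3.135 j6 -2.06 w 0.0233
```

View pics/lg.png

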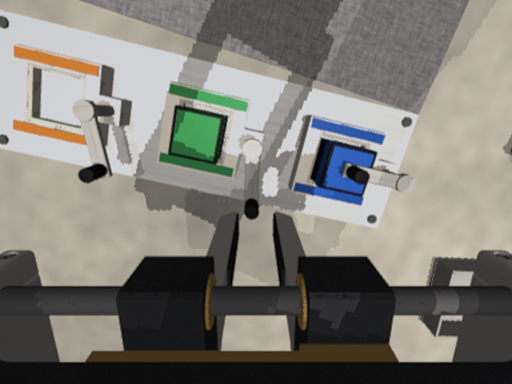

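The green knob at (252,208) is between the fingers, and blue still shows shut. Pinching and swinging.

```bash
python3 -m inch '-0.3 0.1 2 0 0.75; -0.3 0.1 3.9 0 0.75; -0.3 0.1 3.9 0 0.75; -0.3 0.1 3.9 0 0.75; -0.3 0.1 3.9 0 1; -0.3 0.1 3.9 0 1; -0.3 0.1 3.9 0 1; -0.3 0.1 3.9 0 1'; python3 - <<'E'
from h import *
go(0.6586,-0.0653,0.077,1.877); print(robot.get_obs()['wrist_force'])
E
```

```text
time: 32.02
tool_pos: [0.6599, -0.0662, 0.0814]
ee_rot: [-3.138, -0.018, 1.871]
wrist_force: [0.5, 0.5, 3.0]
width: 0.0106
row: [ 0.11 -0.1   0.44] spin -0.006 alt 3.135 j6 -2.06 w 0.0106
[0.53139232 0.45157103 3.02227066]
```

```bash
python3 -m inch '-0.48 -0.05 0 0.1 1; -1 -0.11 0 0.21 1; -1.51 -0.24 0 0.32 1; -2 -0.44 0 0.43 1; -2.47 -0.68 0 0.54 1; -2.9 -0.98 0 0.65 1; -3.35 -1.32 0 0.76 1; -3.72 -1.7 0 0.87 1; -4.04 -2.13 0 0.98 1; -4.31 -2.58 0 1.09 1; -4.55 -3.06 0 1.2 1; -4.74 -3.56 0 1.31 1; -4.85 -4.08 0 1.42 1; -4.92 -4.6 0 1.53 1; -4.93 -5.13 0 1.64 1; -4.88 -5.66 0 1.75 1; -4.8 -6.2 0 1.86 1; -4.75 -6.4 0 1.9 1; -4.75 -6.4 0 1.9 1; -4.75 -6.4 0 1.9 1'
python3 -m inch '0 0 0 0 0.75; 0 0 0 0 0.75; 0 0 0 0 0.75; 0 0 -4 0 0.75; 0 2 -7 0 0.5; 0 5 -9 0 0; 0 6 -9 0 0; 0 6 -9 0 0; 0 6 -9 0 0'; python3 - <<'E'
from h import *
im,d,o=snap('wrist','cg'); print(o['tool_pos'],o['ee_rot'],o['wrist_force'])
relay('cg','orange')
go(0.44,-0.165,0.19,-0.03)
E
```

```text
time: 33.68
tool_pos: [0.6157, -0.1281, 0.0817]
ee_rot: [-3.122, 0.002, -0.028]
wrist_force: [6.3, 4.9, -2.0]
width: 0.0108
time: 34.43
tool_pos: [0.6132, -0.1898, 0.1687]
ee_rot: [-3.12, 0.004, -0.03]
wrist_force: [0.1, 1.1, -0.7]
width: 0.0534
[ 0.61316971 -0.18979175  0.16867326] [-3.11980826  0.00436596 -0.02960137] [ 0.06940125  1.11337765 -0.74456158]
orange [ 90.2 111.2] 1150 centre [ 0.438  -0.1074] sides 0.0364 0.0363 yaw mod90 0.662
row: [-17.37  -1.95  -2.06] spin 0.002 alt -3.14 j6 -0.37 w 0.057
```

View pics/cg.png

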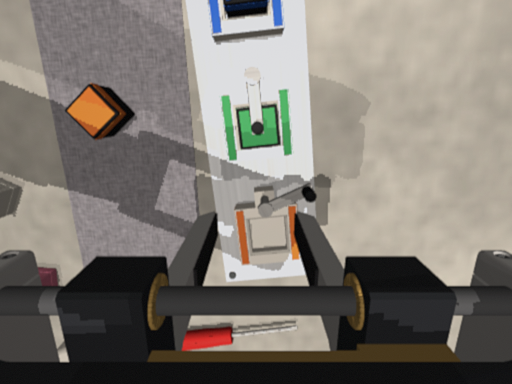

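Green is shut: its knob (257,127) is over the pocket. Now the orange relay, seen at (90,111).

```bash
python3 -m inch '-4 -0.5 -2 0 0; -8 -1 -2 0 0; -12 -1.5 -2 0 0; -16 -2 -2 0 0; -17.4 -2 -2 0 0; -17.4 -2 -2 0 0; -17.4 -2 -2 0 0; -17.4 -2 -2 0 0'; python3 - <<'E'
from h import *
im,d,o=snap('wrist','ro'); print(o['tool_pos'],o['ee_rot'])
relay('ro','orange')
go(0.438,-0.1074,0.06,.68)
go(0.438,-0.1074,0.06,.68-np.pi/2)
E
```

```text
time: 35.15
tool_pos: [0.4403, -0.1637, 0.1885]
ee_rot: [-3.118, 0.006, -0.027]
wrist_force: [0.4, -0.6, 0.1]
width: 0.0941
[ 0.44026873 -0.16373696  0.18849949] [-3.1182916   0.00638575 -0.02734131]
orange [253.3 130.5] 972 centre [ 0.4378 -0.1072] sides 0.0364 0.0365 yaw mod90 0.681
row: [-0.32 -5.35 12.99] spin -0.707 alt 2.434 j6 -0.46 w 0.0942
row: [-0.32 -5.35 12.99] spin 0.863 alt -2.278 j6 -0.46 w 0.0942
```

View pics/ro.png

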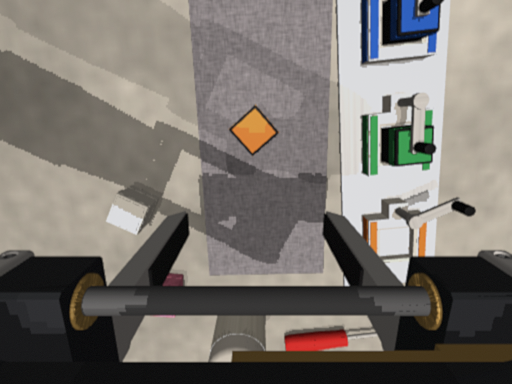

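```bash
python3 -m inch '-0.3 -3 0 -0.12 0; -0.3 -5.35 0 -0.24 0; -0.3 -5.35 0 -0.36 0; -0.3 -5.35 2 -0.48 0.1; -0.3 -5.35 6 -0.6 0.2; -0.3 -5.35 10 -0.7 0.2; -0.3 -5.35 12.8 -0.708 0.2; -0.3 -5.35 12.8 -0.708 0.2; -0.3 -5.35 12.8 -0.708 0.2'; python3 - <<'E'
from h import *
go(0.4378,-0.1072,0.020,.681)
E
```

```text
time: 35.95
tool_pos: [0.4377, -0.1068, 0.0603]
ee_rot: [-3.115, -0.008, 0.681]
wrist_force: [0.8, 0.4, 0.5]
width: 0.0753
row: [-0.05  0.14  4.02] spin -0.0 alt 3.141 j6 -1.06 w 0.0753
```

```bash
python3 -m inch '0 0.12 2 0 0.2; 0 0.12 3.5 0 0.2; 0 0.12 4 0 0.2; 0 0.12 4 0 0.2; 0 0.12 4 0 0.5; 0 0.12 4 0 1; 0 0.12 4 0 1; 0 0.12 4 0 1; 0 0.12 4 0 1; 0 0.12 4 0 1';  python3 - <<'E'
from h import *
o=robot.get_obs(); print(o['width'],o['tool_pos'])
E
python3 -m inch '0 0 -2 0 1; 0 0 -6 0 1; 0 0 -9 0 1; 0 0 -11 0 1; 0 0 -11 0 1; 0 0 -11 0 1'; python3 - <<'E'
from h import *
im,d,o=snap('wrist','go')
cv2.imwrite('pics/goz.png',cv2.resize(im[175:285,205:305],None,fx=6,fy=6,interpolation=cv2.INTER_NEAREST))
go(0.6260,-0.2630,0.08,.07)
E
```

```text
time: 36.78
tool_pos: [0.4384, -0.1068, 0.0208]
ee_rot: [-3.116, -0.008, 0.681]
wrist_force: [-1.2, 0.4, 1.7]
width: 0.0416
0.04162874650463683 [ 0.43838954 -0.10684338  0.02082042]
time: 37.28
tool_pos: [0.4398, -0.1098, 0.1312]
ee_rot: [-3.118, -0.009, 0.681]
wrist_force: [-0.1, 0.0, -1.8]
width: 0.0422
row: [ 4.85 23.85  4.34] spin 0.611 alt -2.531 j6 -1.07 w 0.0418
```

View pics/goz.png

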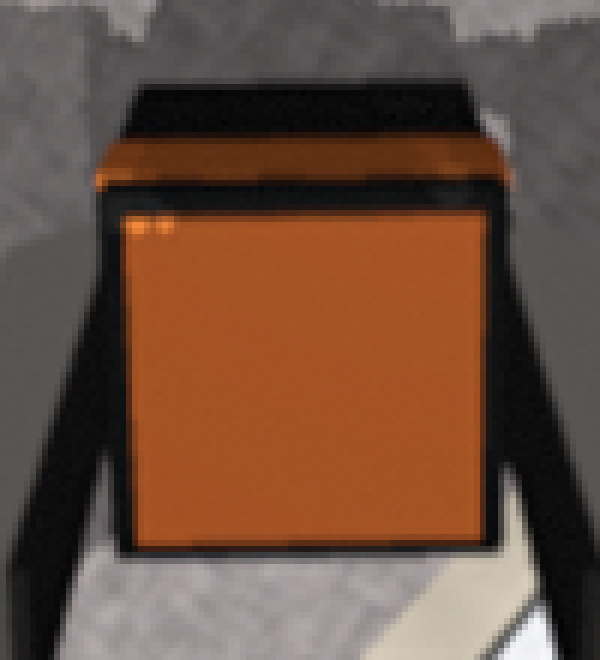

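```bash
python3 -m inch '0.8 4 -0.5 0.12 1; 1.6 8 -0.5 0.24 1; 2.4 12 -0.5 0.36 1; 3.2 16 -0.5 0.48 1; 4 20 -0.5 0.6 1; 4.85 23.8 -0.5 0.611 1; 4.85 23.8 2 0.611 1; 4.85 23.8 4.4 0.611 1; 4.85 23.8 4.4 0.611 1; 4.85 23.8 4.4 0.611 1; 4.85 23.8 4.4 0.611 1'; python3 - <<'E'
from h import *
go(0.6260,-0.263,0.052,.07); print(robot.get_obs()['wrist_force'])
snap('wrist','po')
E
```

```text
time: 38.25
tool_pos: [0.6251, -0.2621, 0.0787]
ee_rot: [-3.114, 0.011, 0.07]
wrist_force: [0.7, 0.7, -1.0]
width: 0.0418
row: [0.12 0.17 2.67] spin -0.0 alt 3.142 j6 -0.56 w 0.0418
[ 0.68798223  0.73117888 -1.00323105]
```

View pics/po.png

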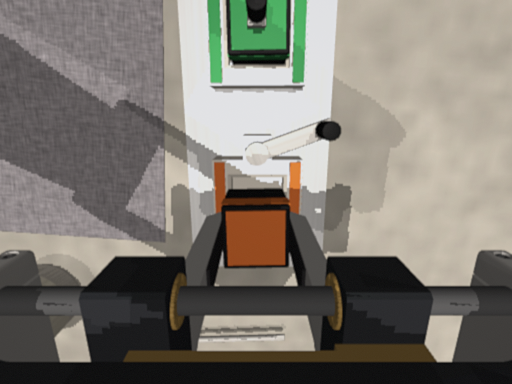

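The orange relay is centred between the orange bars at (220,185) and (295,185). Inserting.

```bash
python3 -m inch '0.12 0.12 0 0 1; 0.12 0.12 1 0 1; 0.12 0.12 2 0 1; 0.12 0.12 2.7 0 1; 0.12 0.12 2.7 0 1; 0.12 0.12 2.7 0 1'; python3 - <<'E'
from h import *
go(0.626,-0.263,0.0345,.07); print(robot.get_obs()['wrist_force'])
E
```

```text
time: 38.8
tool_pos: [0.626, -0.2624, 0.0519]
ee_rot: [-3.115, 0.011, 0.07]
wrist_force: [0.5, -0.0, -0.7]
width: 0.0419
row: [0.02 0.11 1.74] spin 0.0 alt -3.142 j6 -0.56 w 0.0419
[ 0.45866446 -0.02194292 -0.69032703]
```

```bash
python3 -m inch '0 0.04 0.5 0 1; 0 0.04 0.9 0 1; 0 0.04 1.3 0 1; 0 0.04 1.7 0 1; 0 0.04 1.9 0 1; 0 0.04 2.1 0 1; 0 0.04 2.3 0 1; 0 0.04 2.5 0 1;0 0.04 2.5 0 1'; python3 - <<'E'
from h import *
go(0.626,-0.263,0.0345,.07); print(robot.get_obs()['wrist_force'])
E
```

```text
time: 39.55
tool_pos: [0.6255, -0.2624, 0.0366]
ee_rot: [-3.117, 0.009, 0.071]
wrist_force: [-14.3, 5.7, 28.4]
width: 0.0421
row: [0.05 0.07 0.21] spin 0.001 alt -3.141 j6 -0.56 w 0.0421
[-14.2728594    5.7420947   28.40964228]
```

```bash
python3 -m inch '0 0 0 0 0.5; 0 0 0 0 0.4; 0 0 0 0 0.4; 0 0 -0.5 0 0.4; 0 0 -3 0 0.4; 0 2 -7 0 0.4; 0 5 -11 0 0.2; 0 6 -12 0 0;0 6 -12 0 0;0 6 -12 0 0'; python3 - <<'E'
from h import *
im,d,o=snap('wrist','io'); print(o['tool_pos'],o['ee_rot'],o['wrist_force'])
cv2.imwrite('pics/ioz.png',cv2.resize(im[40:240,160:370],None,fx=3,fy=3,interpolation=cv2.INTER_CUBIC))
p,r=o['tool_pos'],o['ee_rot']; K,Rc,C=cam('wrist',p,r)
for R,a,c in blobs(im,*CR['orange'],300)[1]:
    u,v=map(int,R[0]); 
    q=[ (Rc@np.linalg.inv(K)@np.array([u+i,v+j,1])*d[v+j,u+i]+C).round(4).tolist() for i,j in [(0,0),(-12,-12),(12,-12),(-12,12),(12,12)]]
    print(R,a,q[0],[x[2] for x in q])
E
```

```text
time: 40.38
tool_pos: [0.6313, -0.326, 0.155]
ee_rot: [-3.117, 0.008, 0.069]
wrist_force: [-0.0, 1.0, -0.5]
width: 0.0793
[ 0.63127895 -0.32598918  0.15501603] [-3.11676951  0.00787056  0.06926362] [-0.03919802  1.0435297  -0.47384397]
((254.5, 126.0), (38.0, 37.0), 90.0) 1350.0 [0.6241, -0.2628, 0.0607] [0.0607, 0.0597, 0.0603, 0.0615, 0.0616]
((284.937744140625, 123.48828887939453), (7.060967445373535, 65.13170623779297), 1.1934894323349) 377.5 [0.6559, -0.2584, 0.0309] [0.0309, 0.0629, 0.007, 0.061, 0.0067]
((225.74169921875, 123.99220275878906), (66.19136810302734, 6.899636268615723), 88.15238952636719) 388.0 [0.5923, -0.2628, 0.031] [0.031, 0.0062, 0.0615, 0.007, 0.0614]
```

View pics/ioz.png

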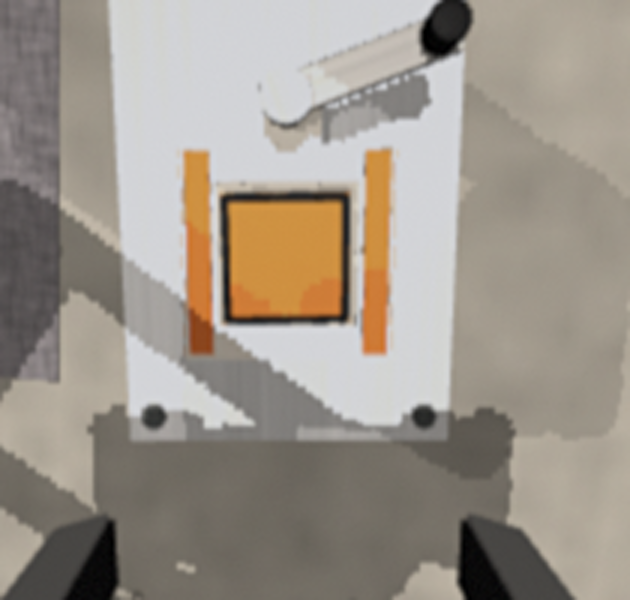

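```bash
python3 - <<'E'
from h import *
D=np.load('pics/io.npz'); p,r=D['p'],D['r']
z=lambda a:np.array(a)/3+np.array([160,40])-.33
k=ray('wrist',z([(444,28)]),.080,p,r)[0]; h=np.array([.6226,-.2146]); d=k[:2]-h; print(k,np.linalg.norm(d),np.degrees(np.arctan2(d[1],d[0])))
a=np.arctan2(d[1],d[0]); kk=h+.048*np.array([np.cos(a),np.sin(a)]); print(kk); go(*kk,.12,a+np.pi/2); print(a+np.pi/2, robot.get_obs()['joint_positions'])
E
```

```text
[ 0.6656101 -0.1948218  0.08     ] 0.04733968249509811 24.695340142146357
[ 0.66621002 -0.19454593]
row: [  4.51 -12.62   3.59] spin -1.931 alt 1.21 j6 -0.63 w 0.084
2.001811322175275 [-0.56297684  0.4806108   0.98432519  0.01566893  1.70171574 -0.63135408]
```

```bash
python3 -m inch '1 -2 0 -0.12 0.3; 2 -5 0 -0.24 0.6; 3 -8 0 -0.36 0.75; 4.5 -11 0 -0.48 0.75; 4.5 -12.6 0 -0.6 0.75; 4.5 -12.6 0 -0.72 0.75; 4.5 -12.6 0 -0.84 0.75; 4.5 -12.6 0 -0.96 0.75; 4.5 -12.6 0 -1.08 0.75; 4.5 -12.6 0 -1.2 0.75; 4.5 -12.6 0 -1.32 0.75; 4.5 -12.6 0 -1.44 0.75; 4.5 -12.6 0 -1.56 0.75; 4.5 -12.6 0 -1.68 0.75; 4.5 -12.6 1 -1.8 0.75; 4.5 -12.6 2 -1.9 0.75; 4.5 -12.6 3.5 -1.93 0.75; 4.5 -12.6 3.5 -1.93 0.75; 4.5 -12.6 3.5 -1.93 0.75'; python3 - <<'E'
from h import *
go(0.6662,-0.1945,0.080,2.0)
snap('wrist','lo')
E
```

```text
time: 42.02
tool_pos: [0.6641, -0.1928, 0.1167]
ee_rot: [-3.136, -0.035, 2.0]
wrist_force: [-0.2, -0.5, 0.7]
width: 0.0234
row: [-0.37  0.14  3.66] spin 0.0 alt -3.141 j6 -2.37 w 0.0234
```

View pics/lo.png

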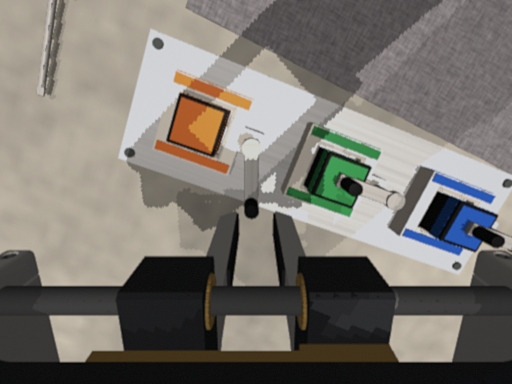

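The orange knob at (251,208) is between the fingers. Pinching.

```bash
python3 -m inch '-0.3 0 2 0 0.75; -0.3 0 3.7 0 0.75; -0.3 0 3.7 0 0.75; -0.3 0 3.7 0 0.75; -0.3 0 3.7 0 1; -0.3 0 3.7 0 1; -0.3 0 3.7 0 1; -0.3 0 3.7 0 1'; python3 - <<'E'
from h import *
go(0.6662,-0.1945,0.080,2.0); print(robot.get_obs()['wrist_force'])
for t in np.r_[.1:1.95:.11]: print(round(t,2),round(-4.85*np.sin(t),2),round(4.85*(np.cos(t)-1),2),end=' ; ')
E
```

```text
time: 42.73
tool_pos: [0.6667, -0.1952, 0.0835]
ee_rot: [-3.141, -0.031, 2.0]
wrist_force: [-0.3, 0.6, 2.4]
width: 0.0106
row: [ 0.08 -0.02  0.36] spin 0.0 alt -3.141 j6 -2.38 w 0.0106
[-0.28278865  0.64565569  2.42116026]
0.1 -0.48 -0.02 ; 0.21 -1.01 -0.11 ; 0.32 -1.53 -0.25 ; 0.43 -2.02 -0.44 ; 0.54 -2.49 -0.69 ; 0.65 -2.94 -0.99 ; 0.76 -3.34 -1.33 ; 0.87 -3.71 -1.72 ; 0.98 -4.03 -2.15 ; 1.09 -4.3 -2.61 ; 1.2 -4.52 -3.09 ; 1.31 -4.69 -3.6 ; 1.42 -4.79 -4.12 ; 1.53 -4.85 -4.65 ; 1.64 -4.84 -5.19 ; 1.75 -4.77 -5.71 ; 1.86 -4.65 -6.23 ;
```

```bash
python3 -m inch '-0.48 -0.05 0 0.1 1; -1.01 -0.11 0 0.21 1; -1.53 -0.25 0 0.32 1; -2.02 -0.44 0 0.43 1; -2.49 -0.69 0 0.54 1; -2.94 -0.99 0 0.65 1; -3.34 -1.33 0 0.76 1; -3.71 -1.72 0 0.87 1; -4.03 -2.15 0 0.98 1; -4.3 -2.61 0 1.09 1; -4.52 -3.09 0 1.2 1; -4.69 -3.6 0 1.31 1; -4.79 -4.12 0 1.42 1; -4.85 -4.65 0 1.53 1; -4.84 -5.19 0 1.64 1; -4.77 -5.71 0 1.75 1; -4.65 -6.23 0 1.86 1; -4.47 -6.74 0 1.97 1; -4.35 -7 0 2.03 1; -4.35 -7 0 2.03 1'
python3 -m inch '0 0 0 0 1; 0 0 0 0 1; 0 0 0 0 0.75; 0 0 0 0 0.75; 0 0 0 0 0.75; 0 0 -4 0 0.75; 0 2 -7 0 0.5; 0 5 -9 0 0; 0 6 -9 0 0; 0 6 -9 0 0; 0 6 -9 0 0'; python3 - <<'E'
from h import *
im,d,o=snap('wrist','co'); print(o['tool_pos'],o['ee_rot'],o['wrist_force'])
go(0.45,-0.165,0.32,-0.03)
E
```

```text
time: 44.4
tool_pos: [0.6254, -0.2618, 0.0838]
ee_rot: [-3.112, 0.004, -0.03]
wrist_force: [8.3, 5.3, -1.1]
width: 0.0105
time: 45.32
tool_pos: [0.623, -0.3242, 0.17]
ee_rot: [-3.109, 0.006, -0.031]
wrist_force: [0.7, 0.3, -0.4]
width: 0.0537
[ 0.62303751 -0.32418089  0.17002004] [-3.10929408  0.00640312 -0.03113799] [ 0.69031274  0.27842532 -0.40656991]
row: [-17.88 -15.78 -14.42] spin 0.0 alt -3.142 j6 -0.54 w 0.0573
```

View pics/co.png

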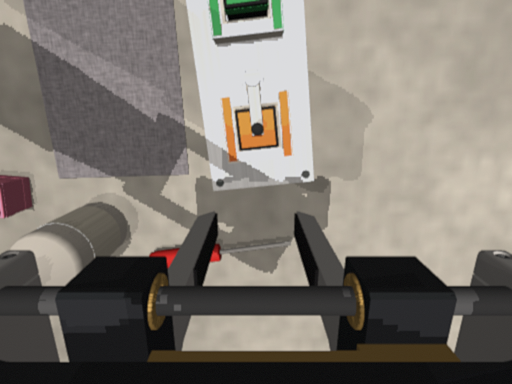

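The orange lever is shut, with its knob (257,128) over the pocket. I'll lift clear and do a final check of everything.

```bash
python3 -m inch '0 0 -4 0 0; 0 0 -8 0 0; 0 0 -12 0 0; -2 3 -14 0 0; -4 6 -14 0 0; -7 8 -14 0 0; -10 10 -14 0 0; -14 12 -14 0 0; -18 14 -14 0 0; -22 16 -14 0 0; -26 17 -14 0 0; -30 18 -14 0 0; -34 18 -14 0 0; -36 18 -14 0 0; -36 18 -14 0 0; -36 18 -14 0 0'; python3 - <<'E'
from h import *
for c in ['top','side']:
    im,d,o=snap(c,c+'9')
im=cv2.imread('pics/top9.png')
cv2.imwrite('pics/t9a.png',cv2.resize(im[130:250,100:350],None,fx=3.2,fy=3.2,interpolation=cv2.INTER_CUBIC))
im=cv2.imread('pics/side9.png')
cv2.imwrite('pics/s9a.png',cv2.resize(im[110:330,100:370],None,fx=2.7,fy=2.7,interpolation=cv2.INTER_CUBIC))
a=cv2.imread('pics/top0.png').astype(int); b=cv2.imread('pics/top9.png').astype(int)
# bystander motion check
for n,(u0,u1,v0,v1) in {'bottle':(355,395,200,240),'tray':(122,195,112,160),'driver':(365,392,140,208),'pink':(342,370,246,272),'white':(300,325,256,282)}.items():
    x=cv2.cvtColor(a[v0:v1,u0:u1].astype(np.uint8),6).astype(np.float32); y=cv2.cvtColor(b[v0:v1,u0:u1].astype(np.uint8),6).astype(np.float32)
    print(n,cv2.phaseCorrelate(x,y))
print(robot.get_obs()['tool_pos'],robot.get_obs()['time'])
E
```

```text
time: 46.7
tool_pos: [0.2583, -0.4957, 0.3047]
ee_rot: [-3.106, 0.008, -0.031]
wrist_force: [-0.3, -0.2, 1.9]
width: 0.094
bottle ((-0.0541203096068017, -0.008802062183768555), 0.9750626647472381)
tray ((0.5411971702215581, 0.03211748574521067), 0.9505464922057257)
driver ((0.53192920116199, 0.016957608964887072), 0.9418007179542824)
pink ((0.0455500697205391, 0.5925973361544177), 0.6814536854072853)
white ((0.4960865916935706, 0.6648102359313786), 0.9853900655110677)
[ 0.25993735 -0.49594334  0.30475538] 46.8
```

View pics/t9a.png

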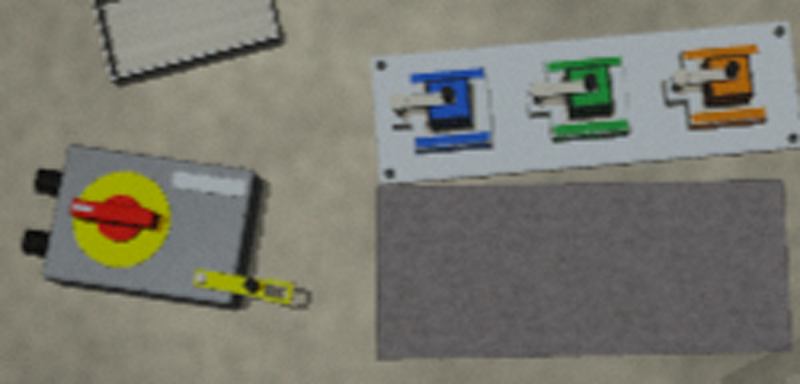

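View pics/s9a.png

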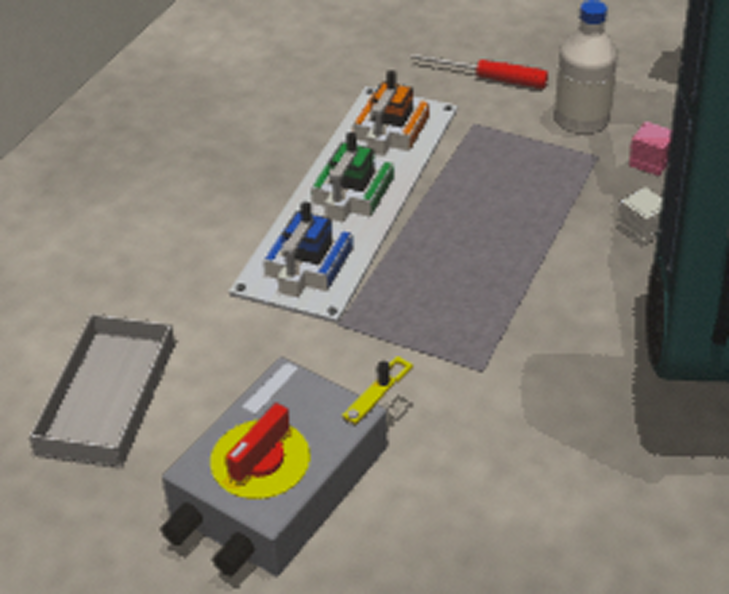

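View pics/top9.png

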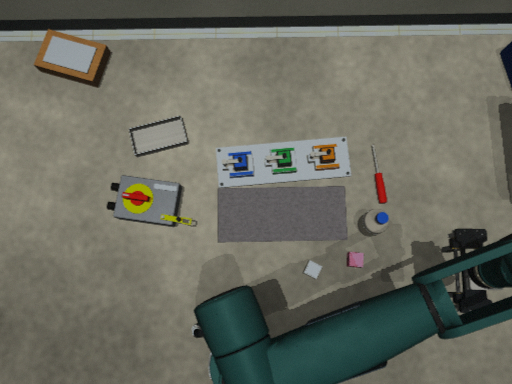

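The isolator is off, the hasp is out, all three levers lie over seated relays and the mat is empty. The bystanders haven't moved: the half-pixel shifts appear only on crops of odd size. Handing in.

```bash
python3 -c "
from bench import robot
print(robot.close_job())"
```

```text
the job is handed in; nothing more can be done
None
```

The job is done and handed in at about 47 s of the 210 s allowed. I turned the isolator to OFF and swung the hasp out. Then I plugged the blue, green and orange relays into their own sockets and shut each lever.

What the last checks showed:
- **Isolator:** after its turn, the bar measured 81.7° against about 81° for the box's long side, and it stopped against a firm torque. The final pictures still show it off.
- **Hasp:** it measured −101.3°, against about −100° expected at the stop, which is within measuring error. The final pictures still show it out.
- **Relays:** each bottomed out under 18–28 N of push. Their tops measured about 30 mm above the rim.
- **Levers:** the pictures show all three shut, with each knob over the middle of its pocket. This was judged by eye, not measured as an angle.
- **Bystanders:** comparing the top view before and after, the bottle, tray, screwdriver and both look-alikes did not move. The half-pixel shifts in that comparison I put down to rounding on odd-sized crops.

The tool drifted to about 2° off vertical by the end, with no visible effect on the fits. I saw no relay knocked aside and no grip slip, and no check failed.

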